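Set up the broken floor tile on the tilting stand

ROBOT

A 6-joint arm with a two-finger parallel gripper is mounted at the origin on a cart in front of the work surface, level with it; the furniture and walls round the work are solid. World frame = base frame: x ahead of the robot, y to its left, z up, the work surface at z = 0. Lengths are in m, angles in rad, forces in N, time in s.
With the tool pointing down it reaches from about 0.325 to 0.85 m from the base axis. Payload 4.4 kg.
Tool frame: the origin (TCP) lies on the centre line of the jaws, within the pads' length; the fingertips stand 8 mm ahead of it and the grasp point (between the pads) lies 11 mm behind it (tcp_to_tips is the distance from the TCP to the fingertips, in m); z points along the fingers, y is the line along which they close (so a half turn about z gives the same grasp; the last joint's range is limited). The gripper opens to 94 mm and grips with 3 to 60 N. Pads are 16 mm wide; open, the fingers measure 119 mm over their backs; the gripper's body (75 mm by 177 mm) begins 78 mm behind the grasp point.
Start: joints at [-1.379, 0.207, 1.542, -0, 1.393, -0.15], TCP at [0.193, -0.542, 0.213] pointing down, gripper open.
Joint ranges: [-2.73, 2.73], [-0.86, 2.22], [0.23, 2.46], [-1.11, 4.25], [0.08, 2.63], [-2.82, 2.82]. Speed limits (rad/s): [2.79, 2.79, 3.14, 3.14, 3.14, 3.14].

INTERFACE

Orientations are given as a 3x3 rotation matrix whose columns are the frame's x, y, z axes.
In Python, from cell import state, capture, hand_in, cut_out, tcp_to_tips gives the robot as it stands. The module is installed in compiled form; this text tells all that it offers.
- The arm moves only by the tool arm_command, never from a script. Its argument "deltas" is a list of rows, each a list of 7 numbers: the shift along the world's x, y, z each as a share of 0.04 m, from -1 to 1, then the turn, a rotation vector about the world's x, y, z each as a share of 0.12 rad, from -1 to 1, then the finger opening in mm, from 0 to 94. In form: [[dx, dy, dz, wx, wy, wz, claw], ...]. A call has 1 to 20 rows; each row shifts and turns the commanded pose from where the row before left it; what a row does not reach is not made up. A row lasts 1/12 s, in which the tool goes at most 41.7 mm and 7.16 degrees, less where a joint would pass 70% of its speed; a pose out of reach is approached as far as the arm can. A call with a number of a shift or a turn outside -1 to 1 is refused whole. A call with a gripper value outside its range is refused whole. The fingers move at their own pace and stop on an object; the grip force is fixed at half the most. Time passes only in rows, so rows that do not move let the fingers close. It gives the time, the measured TCP pose, the force, the opening and the grip force at its end, in the units of the state.
- state(): the state, without advancing time (a new reading comes with each control period).
- capture(name): name is "side" or "top" or "wrist"; returns a dict with "frame" (480x640x3 uint8, blue, green, red), "depth" (480x640 float32, m along the optical axis (not along the pixel's ray), 0 where there is no reading), "camera_matrix" (3x3 intrinsics, pixels), "R" (3x3) and "t" (3): a world point X has camera coordinates R X + t; the wrist camera has in their place "hand_eye" (4x4, takes a point from camera to tool coordinates, whose origin is the TCP and whose axes are the flange's). Camera axes: x right, y down, z forward; pixel columns grow to the right and rows downward; lengths in m; the calibration is good to about 2 mm. The wrist camera is an equidistant fisheye: a pixel r from the principal point sees the ray r / f radians off the axis. A picture is of the moment at which its call begins: read the wrist's pose just before it.
- hand_in(): hands the job in; it is judged then, once.
Trained networks look in the newest picture that a camera, given by its name, has taken for a name from the list of things; names that differ only in an ending like _2 or _b are one class to them, and where a whole thing is asked for, a point or a joint stands for the part that bears it (a point fixed in the world has none). Each returns a list of dicts, best first, with "confidence" (0 to 1); they miss things now and then, are a little off and sometimes report something else, mostly with a low value. They report only what shows in the picture. A call takes as long as a camera call.
- cut_out(target, camera): "mask" (480x640 bool, what is visible of it) and "xy" ([column, row] in pixels, amid what is visible of it).
The state is a dict: "t": time; "joint_positions": joint angles; "dq": joint speeds; "joint_torque": joint torques, N m; "position": TCP position; "tool_rot": TCP orientation; "ft_force": force on the tool from outside, world axes, zero at the start; "torque": the same for the moment, N m; "gripper_width": opening from 0.0 (shut) to 1.0 (fully open); "finger_force": force on a finger pad.
Only numpy, scipy, OpenCV 4.12 (cv2) and the standard library are available. Lean on these libraries where they do the work, as an engineer would, in place of code of your own. Each camera call takes 0.05 s, during which the arm holds its last target. There are 200 camera calls.

TASK

Raise the hinged board of the wooden tilting stand so that its prop holds it in the third notch it reaches on the way up. Then take the floor tile with the broken-off corner out of the rack and stand it upright (on its short edge, broken end at the top, patterned face outwards) on the board's ledge, lying flat against the board between the two ends of the ledge. Do not drop the tile, and leave the two whole tiles in the rack and the other things on the bench as they are.

Things in the scene. Friction and masses are not known exactly. Their poses are not given: they have to be found in the camera images.
- board (a joint): slope (rad) of the hinged plywood board, 190 x 200 x 8 mm: 0 flat, grows as its far edge is lifted; it turns freely and falls back unless propped. Let down on the prop it rests at 0.32, 0.53, 0.67 or 0.77 rad in notches 1 to 4. Lifted to 0.75-0.80 and let down it rests in the third; above about 0.83 it catches the fourth
- handle (a point): middle of the grip of the steel U handle near the board's far edge: round bar 10 mm thick, 80 mm long, parallel to the hinge, its axis 30 mm above the board's surface. With the board flat it lies 184 mm behind and 38 mm above the hinge line; it swings about that line. Axes as ledge
- ledge (a point): point on the board's upper surface at the middle of the ledge's foot; the ledge is a wooden lip along the hinge edge, 200 mm long, rising 16 mm above the board. x: up the board to the handle; y: left along the ledge; z: out of the board's surface. It lies 12 mm from the hinge line along the board and 8 mm above it. 165 mm of board are free from here to the handle
- stand_hinge (a point): middle of the stand's hinge line, 30 mm above the bench, 100 mm in front of the stand's origin; does not move. x: level, to the back of the stand; y: left along the hinge line; z up
- rack: wooden slotted rack, 140 (x) by 190 mm (y), fixed in place, origin at the centre of its underside, z up. Three slots along y at x = -48, 0, +48 mm, each between 8 mm dowels (up to 55 mm high, at y = -50 and +50 mm); a tile stands on edge in each, on the 10 mm base board; between neighbouring tiles 34 mm are free
- broken_tile: the only one with a broken-off corner: clay floor tile 150 x 64 x 14 mm, 0.2 to 0.35 kg, standing on a long edge in the rack; origin at the middle of that long edge. x: out of its patterned face (along the rack's x at the start), y: along its 150 mm length, z: across its 64 mm width (up at the start). Missing: the upper corner at the +y end, 35 mm of the length, 44 mm of the width
- broken_tile_centre (a point): middle of the broken tile's 150 x 64 x 14 mm outline, 32 mm from its long edges; axes as broken_tile
- broken_end (a point): middle of the tile's end with the broken corner, 75 mm along +y from the centre; axes as broken_tile
- broken_tile_face (a point): middle of the broken tile's patterned face, 7 mm along +x from the centre; axes as broken_tile
- tile_b: a whole clay floor tile 150 x 64 x 14 mm, 0.2 to 0.35 kg, standing on a long edge in the rack; origin at the middle of that long edge. x: out of its patterned face (along the rack's x at the start), y: along its 150 mm length, z: across its 64 mm width (up at the start); stays where it is
- tile_c: another whole tile like tile_b; stays where it is
- vial_a: glass vial with black cap, 22 mm across, 56 mm high, standing behind the gap between stand and rack; origin at its foot; stays where it is
- loupe: small folding loupe, 33 x 41 x 14 mm, lying on the bench at the right front; origin under its centre; stays where it is
- stand: wooden tilting stand, fixed base 262 x 196 mm, front with the hinge towards the robot; origin at bench height, x: to its back, z up. Under the board a hinged prop drags its steel rod over two saw-tooth racks as the board rises, and drops by itself into each of 4 notches, counted from the back of the racks. Once past a notch it cannot go back to it while the prop hangs

How it is judged:
By the outcome, as a careful person would: the job done as asked, in the order asked, and still so for the second after the job is handed in, with the robot touching nothing.
It also fails if it takes over 72 s, if anything falls off the work surface, if the arm or the gripper's body presses on something with over 40 N, if the wrist force passes 120 N, or if a joint passes its speed limit or range.

## Working session

There is one attempt and no reset: what is moved stays moved. The work goes in short steps, Python scripts to look and compute and a tool call to move; the robot and the scene stay as the last step left them, time stands still between calls to the robot, and variables do not carry over. Pictures are saved under pics/ and viewed, at most 10 in all, crops included, and the job is handed in when it is done.

Besides the shell and the picture viewer there is one more tool, called after "Request:" as name(argument=value, ...), one argument or row to a line, values as JSON. arm_command: Moves the arm, as the interface text tells. Shift numbers are shares of 0.04 m and turn numbers shares of 0.12 rad, none past 1 either way. Its arguments: {"type":"object","properties":{"deltas":{"type":"array","items":{"type":"array","items":{"type":"number"}}}},"required":["deltas"]}

```bash
mkdir -p pics
cat > h.py <<'E'
import numpy as np, cv2
from cell import state, capture, hand_in, cut_out, tcp_to_tips
def cloud(c,mask=None):
    d=c["depth"]; K=c["camera_matrix"]
    m=d>0
    if mask is not None: m&=mask
    v,u=np.nonzero(m); z=d[v,u]
    P=np.stack([(u-K[0,2])/K[0,0]*z,(v-K[1,2])/K[1,1]*z,z],1)
    return (P-c["t"])@c["R"], np.stack([u,v],1)
E
python3 - <<'E'
from h import *
np.set_printoptions(precision=3,suppress=True)
s=state();print(s["t"],s["position"],s["tool_rot"],tcp_to_tips)
ims=[]
for n in ["top","side"]:
    c=capture(n);ims.append(c["frame"]);print(n,c["R"],c["t"],c["camera_matrix"])
    cv2.imwrite(f"pics/{n}0.png",c["frame"])
    np.savez(f"{n}0.npz",**c)
    for k in ["stand","rack","broken_tile","tile_b","vial_a","loupe","handle","ledge","broken_end"]:
        for r in cut_out(k,n)[:3]:
            P,_=cloud(c,r["mask"])
            print(k,round(r["confidence"],2),np.array(r["xy"]),r["mask"].sum(),np.median(P,0) if len(P) else 0,np.percentile(P,2,0) if len(P) else 0,np.percentile(P,98,0)if len(P) else 0)
E
```

```text
0.0 [ 0.193 -0.541  0.212] [[ 0.942  0.335 -0.   ]
 [ 0.335 -0.942  0.002]
 [ 0.    -0.002 -1.   ]] 0.008
top [[-0.019 -1.    -0.016]
 [-0.992  0.02  -0.121]
 [ 0.121  0.014 -0.993]] [0.032 0.559 0.965] [[504.897   0.    327.5  ]
 [  0.    504.897 238.326]
 [  0.      0.      1.   ]]
stand 0.81 [207.8 232.8] 12476 [0.574 0.258 0.038] [0.46  0.161 0.005] [0.71  0.355 0.063]
stand 0.37 [419.7 222.1] 3407 [ 0.596 -0.162  0.012] [ 0.509 -0.236  0.007] [ 0.694 -0.106  0.055]
rack 0.57 [415.9 219.4] 3407 [ 0.594 -0.163  0.012] [ 0.509 -0.234  0.007] [ 0.694 -0.106  0.055]
broken_tile 0.65 [401.9 221. ] 811 [ 0.589 -0.127  0.072] [ 0.522 -0.139  0.017] [ 0.661 -0.118  0.078]
tile_b 0.7 [453.4 215.6] 1184 [ 0.597 -0.222  0.07 ] [ 0.528 -0.238  0.009] [ 0.673 -0.213  0.078]
tile_b 0.59 [428.5 213.3] 983 [ 0.598 -0.174  0.073] [ 0.53  -0.188  0.017] [ 0.671 -0.165  0.078]
loupe 0.63 [465.  325.7] 352 [ 0.385 -0.243  0.015] [ 0.367 -0.264 -0.   ] [ 0.403 -0.224  0.019]
loupe 0.39 [208.6 237.5] 10414 [0.566 0.259 0.038] [0.47  0.163 0.018] [0.69  0.356 0.07 ]
handle 0.69 [203.5 238.1] 10210 [0.5
[... 884 characters left out ...]
1 -0.239  0.013] [ 0.674 -0.221  0.075]
tile_b 0.77 [347.2 299.3] 1602 [ 0.602 -0.183  0.068] [ 0.53  -0.193  0.055] [ 0.674 -0.138  0.075]
tile_b 0.63 [341.9 224. ] 3295 [0.569 0.232 0.037] [0.472 0.158 0.018] [0.69  0.349 0.062]
vial_a 0.64 [397.9 269.1] 331 [0.69  0.006 0.032] [0.68  0.001 0.004] [0.699 0.018 0.058]
loupe 0.86 [194.1 350.2] 552 [ 0.388 -0.251  0.014] [ 0.362 -0.264 -0.001] [ 0.405 -0.21   0.016]
handle 0.72 [342.4 222.2] 3459 [0.57  0.234 0.037] [0.47  0.158 0.016] [0.691 0.353 0.066]
ledge 0.72 [343.5 220.4] 3407 [0.569 0.233 0.037] [0.471 0.158 0.017] [0.69  0.352 0.065]
broken_end 0.69 [334.7 284.5] 1156 [ 0.585 -0.137  0.068] [ 0.524 -0.144  0.001] [0.649 0.005 0.075]
```

Run:
```python
from h import *
a=cv2.imread("pics/top0.png")[130:350,80:500];b=cv2.imread("pics/side0.png")[170:390,150:450]
v=cv2.resize(b,None,fx=1.3,fy=1.3)
a=cv2.resize(a,None,fx=1.4,fy=1.4)
cv2.imwrite("pics/c0.png",np.vstack([np.pad(a,((0,0),(0,588-a.shape[1]),(0,0))),np.pad(v,((0,0),(0,588-v.shape[1]),(0,0)))]))
np.set_printoptions(precision=4,suppress=True)
# fits: handle, board, tiles in both clouds
for n in ["top","side"]:
    c=dict(np.load(n+"0.npz"));P,_=cloud(c)
    def box(P,lo,hi): return P[((P>lo)&(P<hi)).all(1)]
    H=box(P,[.6,.15,.062],[.75,.37,.085]); print(n,"handle",len(H),H.mean(0),np.percentile(H,[2,98],0),np.linalg.svd(H[:,:2]-H[:,:2].mean(0),full_matrices=False)[2][0])
    B=box(P,[.42,.14,.03],[.72,.37,.044]); r=cv2.minAreaRect(B[:,:2].astype(np.float32)*1000);print("board",r,cv2.boxPoints(r).tolist())
    L=box(P,[.42,.14,.046],[.52,.37,.06]);print("ledge",len(L),L.mean(0),np.percentile(L,[2,98],0),np.linalg.svd(L[:,:2]-L[:,:2].mean(0),full_matrices=False)[2][0])
    for y in (-.13,-.177,-.224):
        T=box(P,[.5,y-.02,.066],[.7,y+.02,.085]);
        if len(T)>20:
            r=cv2.minAreaRect(T[:,:2].astype(np.float32)*1000);print("tile",T.mean(0),np.percentile(T,[1,99],0),r,np.linalg.svd(T[:,:2]-T[:,:2].mean(0),full_matrices=False)[2][0])
```

```text
top handle 255 [0.6501 0.2543 0.0717] [[0.6448 0.2083 0.0631]
 [0.6551 0.3027 0.0758]] [-0.0285 -0.9996]
board ((558.5810546875, 260.07781982421875), (200.88880920410156, 204.27841186523438), 87.82622528076172) [[452.7054443359375, 163.57986450195312], [656.8368530273438, 155.83151245117188], [664.4566650390625, 356.5757751464844], [460.32525634765625, 364.3241271972656]]
ledge 646 [0.4728 0.2622 0.0538] [[0.4648 0.1675 0.0495]
 [0.481  0.3572 0.0577]] [-0.0371 -0.9993]
tile [ 0.5818 -0.1299  0.0741] [[ 0.522  -0.1404  0.0664]
 [ 0.6433 -0.1197  0.0783]] ((583.2954711914062, -130.32330322265625), (125.16954040527344, 14.758522987365723), 4.366620063781738) [-0.9968 -0.0797]
tile [ 0.601  -0.1764  0.0742] [[ 0.5286 -0.1881  0.0667]
 [ 0.6739 -0.1655  0.0784]] ((601.6270141601562, -177.02706909179688), (149.34893798828125, 15.15700626373291), 4.437831401824951) [-0.9969 -0.0785]
tile [ 0.6007 -0.2244  0.074 ] [[ 0.5278 -0.236   0.0671]
 [ 0.6743 -0.2135  0.0789]] ((601.409912109375, -225.00355529785156), (150.59002685546875, 15.272119522094727), 4.3075079917907715) [-0.9969 -0.0791]
si
[... 386 characters left out ...]
47 0.2487 0.0519] [[0.4667 0.1624 0.0465]
 [0.4818 0.3554 0.0548]] [-0.0379 -0.9993]
tile [ 0.5814 -0.1354  0.0718] [[ 0.5222 -0.144   0.0662]
 [ 0.6411 -0.1225  0.0758]] ((583.4752807617188, -132.7422637939453), (124.57099151611328, 19.600048065185547), 3.6519436836242676) [0.9967 0.0812]
tile [ 0.603  -0.1817  0.0719] [[ 0.5296 -0.1914  0.0662]
 [ 0.6759 -0.1683  0.0756]] ((602.590576171875, -179.00563049316406), (150.06227111816406, 18.500633239746094), 4.866616249084473) [0.997  0.0778]
tile [ 0.6026 -0.2298  0.072 ] [[ 0.5294 -0.2395  0.0662]
 [ 0.6748 -0.2163  0.0758]] ((602.2562255859375, -227.65203857421875), (148.9508056640625, 18.333755493164062), 4.101891994476318) [0.9969 0.079 ]
```

View pics/c0.png

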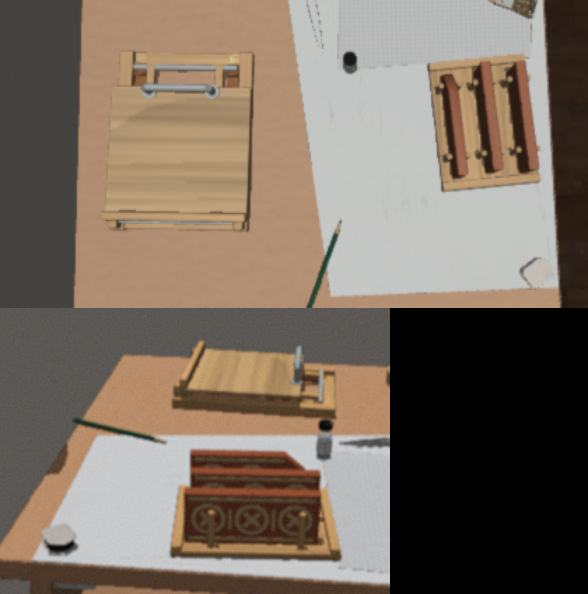

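Top view: the stand is on the left with its handle at the far edge. The rack is on the right, and the broken tile is in its leftmost slot with the broken corner at the far top. The patterns face right (-y). The measured sizes match the ones given, so I'm moving to the handle.

Request:
arm_command(
  deltas=[
    [0.44,0.766,0,0,0,0.382,40],
    [0.44,0.766,0,0,0,0.382,40],
    [0.44,0.766,0,0,0,0.382,40],
    [0.44,0.766,0,0,0,0.382,40],
    [0.44,0.766,0,0,0,0.382,40],
    [0.44,0.766,0,0,0,0.382,40],
    [0.44,0.766,0,0,0,0.382,40],
    [0.44,0.766,0,0,0,0.382,40],
    [0.44,0.766,0,0,0,0.382,40],
    [0.44,0.766,0,0,0,0.382,40],
    [0.44,0.766,0,0,0,0.382,40],
    [0.44,0.766,0,0,0,0.382,40],
    [0.44,0.766,0,0,0,0.382,40],
  ],
)

```text
t: 2.08
position: [0.4222, -0.1418, 0.2138]
tool_rot: [[0.59, 0.807, 0.001], [0.807, -0.59, -0.0], [0.0, 0.001, -1.0]]
ft_force: [1.0, 0.2, 0.2]
gripper_width: 0.424
finger_force: 0.0
```

Request:
arm_command(
  deltas=[
    [0.44,0.766,0,0,0,0.382,40],
    [0.44,0.766,0,0,0,0.382,40],
    [0.44,0.766,0,0,0,0.382,40],
    [0.44,0.766,0,0,0,0.382,40],
    [0.44,0.766,-0.1,0,0,0.382,40],
    [0.44,0.766,-0.2,0,0,0.382,40],
    [0.44,0.766,-0.2,0,0,0.382,40],
    [0.44,0.766,-0.2,0,0,0.382,40],
    [0.44,0.766,-0.2,0,0,0.382,40],
    [0.44,0.766,-0.2,0,0,0.382,40],
    [0.44,0.766,-0.2,0,0,0.382,40],
    [0.44,0.766,-0.2,0,0,0.382,40],
    [0.44,0.766,-0.2,0,0,0.382,40],
    [0,0,0,0,0,0,40],
    [0,0,0,0,0,0,40],
  ],
)

```text
t: 3.33
position: [0.6497, 0.2563, 0.1433]
tool_rot: [[0.035, 0.999, -0.003], [0.999, -0.035, -0.001], [-0.001, -0.003, -1.0]]
ft_force: [-0.4, -0.4, 0.1]
gripper_width: 0.428
finger_force: 0.0
```

```bash
cat >> h.py <<'E'
np.set_printoptions(precision=4,suppress=True)
def st():
    s=state(); print(round(s["t"],2),"q",np.array(s["joint_positions"]),"p",np.array(s["position"]),"F",np.array(s["ft_force"]),"w",s["gripper_width"]*94,s["finger_force"]);print(np.array(s["tool_rot"]))
    with open("log.txt","a") as f: f.write(repr([list(map(float,s["joint_positions"])),list(map(float,s["position"])),np.array(s["tool_rot"]).tolist()])+"\n")
    return s
E
python3 -c "
from h import *
st()"
```

```text
3.33 q [ 0.2521  0.5217  1.2674 -0.0003  1.3556  0.287 ] p [0.6497 0.2563 0.1433] F [-0.4444 -0.4466  0.1   ] w 40.19773471359802 0.0
[[ 0.0348  0.9994 -0.0029]
 [ 0.9994 -0.0348 -0.001 ]
 [-0.0011 -0.0029 -1.    ]]
```

Request:
arm_command(
  deltas=[
    [0,0,-0.54,0,0,0,40],
    [0,0,-0.54,0,0,0,40],
    [0,0,-0.54,0,0,0,40],
    [0.02,0,-0.54,0,0,0,40],
    [0,0,0,0,0,0,20],
    [0,0,0,0,0,0,5],
    [0,0,0,0,0,0,5],
    [0,0,0,0,0,0,5],
    [0,0,0,0,0,0,5],
    [0,0,0,0,0,0,5],
    [0,0,0,0,0,0,5],
  ],
)

```text
t: 4.25
position: [0.6525, 0.255, 0.0616]
tool_rot: [[0.037, 0.999, 0.003], [0.999, -0.037, 0.0], [0.001, 0.003, -1.0]]
ft_force: [-2.0, -0.6, 6.5]
gripper_width: 0.1
finger_force: 30.0
```

```bash
python3 -c "
from h import *
s=st()
import numpy as np
p=np.array(s['position']);R=np.array(s['tool_rot']);g=p-.011*R[:,2];print('grasp',g)
xs=np.array([.9993,-.0372,0]);r=np.hypot(.184,.038);a0=np.arctan2(.038,.184)
th=np.r_[np.linspace(0,.775,13)]
# tool rotates fully with board; tcp offset 11 mm along tool z
z=lambda t: np.stack([np.sin(t),0*t,-np.cos(t)],-1)
def tcp(t): 
    return r*np.cos(a0+t)[...,None]*xs+np.array([0,0,1])*(r*np.sin(a0+t))[...,None]+.011*(np.sin(t)[...,None]*xs+np.array([0,0,-1])*np.cos(t)[...,None])
d=np.diff(tcp(th),axis=0)/.04;print(d)
"
```

```text
4.25 q [ 0.2495  0.6038  1.3218 -0.0004  1.2126  0.2867] p [0.6525 0.255  0.0616] F [-1.9971 -0.61    6.4754] w 9.419120979135394 30.00140279531479
[[ 0.0371  0.9993  0.0034]
 [ 0.9993 -0.0371  0.0004]
 [ 0.0006  0.0034 -1.    ]]
grasp [0.6525 0.255  0.0726]
[[-0.0531  0.002   0.2955]
 [-0.0721  0.0027  0.2914]
 [-0.0907  0.0034  0.2862]
 [-0.109   0.0041  0.2797]
 [-0.1268  0.0047  0.2721]
 [-0.1441  0.0054  0.2633]
 [-0.1608  0.006   0.2535]
 [-0.1768  0.0066  0.2426]
 [-0.192   0.0071  0.2306]
 [-0.2065  0.0077  0.2178]
 [-0.2201  0.0082  0.204 ]
 [-0.2328  0.0087  0.1893]]
```

Request:
arm_command(
  deltas=[
    [-0.053,0.002,0.296,-0.02,-0.538,0,5],
    [-0.072,0.003,0.291,-0.02,-0.538,0,5],
    [-0.091,0.003,0.286,-0.02,-0.538,0,5],
    [-0.109,0.004,0.28,-0.02,-0.538,0,5],
    [-0.127,0.005,0.272,-0.02,-0.538,0,5],
    [-0.144,0.005,0.263,-0.02,-0.538,0,5],
    [-0.161,0.006,0.254,-0.02,-0.538,0,5],
    [-0.177,0.007,0.243,-0.02,-0.538,0,5],
    [-0.192,0.007,0.231,-0.02,-0.538,0,5],
    [0,0,0,0,0,0,5],
    [0,0,0,0,0,0,5],
  ],
)

```text
t: 5.17
position: [0.6058, 0.2568, 0.1567]
tool_rot: [[0.036, 0.835, 0.549], [0.999, -0.031, -0.02], [0.0, 0.55, -0.835]]
ft_force: [0.8, 0.3, -1.3]
gripper_width: 0.091
finger_force: 30.0
```

```bash
cat >> h.py <<'E'
XS=np.array([.9993,-.0372,0]);YS=np.array([.0372,.9993,0]);HG=np.array([.4665,.2625,.03])
def slope(n):
    c=capture(n);P,_=cloud(c)
    d=P-HG; a=d@XS; b=d@YS; z=d[:,2]
    r=np.hypot(a,z); ang=np.arctan2(z,a)
    m=(abs(b)<.095)&(abs(b)>.055)&(r>.03)&(r<.185)&(z>.02-.0)&(ang>.05)
    A,Z=a[m],z[m]
    # robust line fit
    vx,vy,x0,y0=cv2.fitLine(np.stack([A,Z],1).astype(np.float32),cv2.DIST_HUBER,0,.001,.001).ravel()
    t=np.arctan2(vy,vx); 
    if vx<0: t=np.arctan(vy/vx)
    return t,m.sum(),c,(y0-x0*vy/vx)
E
python3 -c "
from h import *
s=st();R=np.array(s['tool_rot']);g=np.array(s['position'])-.011*R[:,2]-HG
print('ang',np.arctan2(g[2],g@XS)-.2037,np.hypot(g[2],g@XS))
for n in ('top','side'):
    t=slope(n);print(n,t[:2],t[3]);cv2.imwrite(f'pics/{n}1.png',t[2]['frame'])
"
```

```text
5.17 q [ 0.3836  0.1694  1.8359 -0.3889  0.6317  0.6765] p [0.6058 0.2568 0.1567] F [ 0.8227  0.3037 -1.3146] w 8.599461660962625 29.999537765979767
[[ 0.0363  0.8348  0.5493]
 [ 0.9993 -0.0305 -0.0198]
 [ 0.0003  0.5497 -0.8354]]
ang 0.5910156998020363 0.19034381764628047
top (np.float32(0.5737265), np.int64(1758)) 0.009595886
side (np.float32(0.5730231), np.int64(617)) 0.007956281
```

Request:
arm_command(
  deltas=[
    [-0.207,0.008,0.218,-0.02,-0.538,0,5],
    [-0.22,0.008,0.204,-0.02,-0.538,0,5],
    [-0.233,0.009,0.189,-0.02,-0.538,0,5],
    [0,0,0,0,0,0,5],
    [0,0,0,0,0,0,5],
    [0,0,0,0,0,0,5],
  ],
)

```text
t: 5.77
position: [0.5802, 0.2575, 0.1798]
tool_rot: [[0.039, 0.715, 0.698], [0.999, -0.028, -0.026], [0.001, 0.699, -0.715]]
ft_force: [0.6, -0.4, -0.7]
gripper_width: 0.097
finger_force: 30.0
```

```bash
python3 -c "
from h import *
s=st();R=np.array(s['tool_rot']);g=np.array(s['position'])-.011*R[:,2]-HG
print('ang',np.arctan2(g[2],g@XS)-.2037,np.hypot(g[2],g@XS))
for n in ('top','side'):
    t=slope(n);print(n,t[:2],t[3]);cv2.imwrite(f'pics/{n}2.png',t[2]['frame'])
"
```

```text
5.77 q [ 0.4562  0.071   1.9893 -0.7695  0.4964  1.0742] p [0.5802 0.2575 0.1798] F [ 0.6037 -0.4175 -0.7071] w 9.096771707233826 29.987825453281403
[[ 0.0386  0.7148  0.6983]
 [ 0.9993 -0.0281 -0.0265]
 [ 0.0007  0.6988 -0.7153]]
ang 0.7745810291638426 0.19008891341335366
top (np.float32(0.75775516), np.int64(1486)) 0.010919079
side (np.float32(0.73581076), np.int64(497)) 0.009626836
```

Request:
arm_command(
  deltas=[
    [-0.046,0.002,0.035,-0.004,-0.1,0,5],
    [0,0,0,0,0,0,5],
    [0,0,0,0,0,0,5],
    [0.12,-0.005,-0.095,0.01,0.27,0,5],
    [0.119,-0.005,-0.098,0.01,0.27,0,5],
    [0.116,-0.004,-0.101,0.01,0.27,0,5],
    [0,0,0,0,0,0,5],
    [0,0,0,0,0,0,5],
  ],
)

```text
t: 6.53
position: [0.5926, 0.257, 0.1696]
tool_rot: [[0.038, 0.77, 0.636], [0.999, -0.029, -0.024], [0.0, 0.637, -0.771]]
ft_force: [1.9, -0.5, -1.7]
gripper_width: 0.095
finger_force: 30.0
```

```bash
python3 -c "
from h import *
s=st();R=np.array(s['tool_rot']);g=np.array(s['position'])-.011*R[:,2]-HG
print('ang',np.arctan2(g[2],g@XS)-.2037,np.hypot(g[2],g@XS))
for n in ('top','side'):
    t=slope(n);print(n,t[:2],t[3]);cv2.imwrite(f'pics/{n}3.png',t[2]['frame'])
"
```

```text
6.53 q [ 0.4216  0.1117  1.9234 -0.5768  0.5437  0.8726] p [0.5926 0.257  0.1696] F [ 1.9488 -0.5455 -1.6645] w 8.906732627432246 29.993479549884796
[[ 0.0378  0.7704  0.6365]
 [ 0.9993 -0.0294 -0.0238]
 [ 0.0004  0.6369 -0.7709]]
ang 0.6892788872551149 0.1901582646332967
top (np.float32(0.67143667), np.int64(1600)) 0.01030229
side (np.float32(0.6772307), np.int64(545)) 0.008443557
```

Request:
arm_command(
  deltas=[
    [0.053,-0.002,-0.046,0.005,0.125,0,5],
    [0,0,0,0,0,0,5],
    [0,0,0,0,0,0,5],
  ],
)

```text
t: 6.88
position: [0.5938, 0.257, 0.1686]
tool_rot: [[0.037, 0.78, 0.625], [0.999, -0.029, -0.023], [-0.0, 0.625, -0.78]]
ft_force: [-3.5, -0.8, 4.0]
gripper_width: 0.093
finger_force: 30.0
```

Request:
arm_command(
  deltas=[
    [0,0,0,0,0,0,12],
    [0,0,0,0,0,0,16],
    [0,0,0,0,0,0,34],
    [0,0,0,0,0,0,34],
    [0,0,0,0,0,0,34],
    [-0.3,0.01,0.4,0,0,0,34],
    [-0.45,0.02,0.6,0,0,0,34],
    [-0.45,0.02,0.6,0,0,0,34],
    [-0.2,0,0.8,0,0,0,34],
    [0,0,0,0,0,0,34],
  ],
)

```text
t: 7.72
position: [0.5403, 0.2612, 0.2725]
tool_rot: [[0.035, 0.773, 0.634], [0.999, -0.031, -0.017], [0.006, 0.634, -0.773]]
ft_force: [1.0, 0.8, 0.3]
gripper_width: 0.361
finger_force: 0.0
```

```bash
python3 -c "
from h import *
s=st()
ims=[]
for n in ('top','side'):
    t=slope(n);print(n,t[:2],t[3]);ims.append(t[2]['frame'])
cv2.imwrite('pics/c4.png',np.hstack([ims[0][100:350,80:330],ims[1][120:370,200:500]]))
# planar fit of kinematics
from scipy.optimize import least_squares
"
```

```text
7.72 q [ 0.4772 -0.1121  1.91   -0.4539  0.7744  0.7489] p [0.5403 0.2612 0.2725] F [1.039  0.8459 0.2818] w 33.943895428113834 0.0
[[ 0.0349  0.7727  0.6338]
 [ 0.9994 -0.0309 -0.0174]
 [ 0.0061  0.634  -0.7733]]
top (np.float32(0.6665013), np.int64(2015)) 0.009977192
side (np.float32(0.67383474), np.int64(567)) 0.0081988685
```

View pics/c4.png

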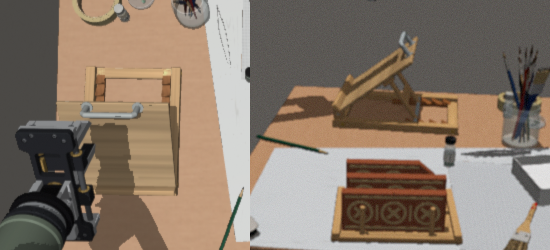

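The side view shows the board propped, and the slope fit of about 0.67 matches the third notch. Next I'm fitting the arm's kinematics to plan the tile moves.

```bash
cat > kin.py <<'E'
from h import *
from scipy.optimize import least_squares
from scipy.spatial.transform import Rotation as Ro
L=[eval(l) for l in open("log.txt")]
L.append([[-1.379,.207,1.542,0,1.393,-.15],[.193,-.5415,.2125],[[.942,.335,0],[.335,-.942,.002],[0,-.002,-1]]])
rz=lambda a:Ro.from_euler("z",a).as_matrix(); ry=lambda a:Ro.from_euler("y",a).as_matrix()
def fk(q,v):
    A=rz(q[0]);B=A@ry(q[1]);C=B@ry(q[2]);D=C@rz(v[9]*q[3]);E=D@ry(q[4]);F=E@rz(v[10]*q[5]+v[11])
    p=A@[v[0],v[1],v[2]]+B@[v[3],0,v[4]]+C@[v[5],0,v[6]]+E@[v[7],0,v[8]]
    return p,F
def res(v):
    o=[]
    for q,p,R in L:
        P,F=fk(q,v); o+=list((P-np.array(p))*10)+list((F-np.array(R)).ravel())
    return np.array(o+list(.001*np.array(v[[0,3,5,7]])))
best=None
for s4 in (1,-1):
  for s6 in (1,-1):
   for o in (0,np.pi/2,np.pi,-np.pi/2):
    f=lambda w:res(np.r_[w[:9],s4,s6,w[9]])
    r=least_squares(f,[0,.086,.3,0,.4,0,.4,0,.2,o])
    if best is None or r.cost<best[0]: best=(r.cost,np.r_[r.x[:9],s4,s6,r.x[9]])
V=best[1]
LO=np.array([-2.73,-.86,.23,-1.11,.08,-2.82]);HI=np.array([2.73,2.22,2.46,4.25,2.63,2.82])
def ik(p,R,q0):
    f=lambda q:np.r_[(fk(q,V)[0]-p)*10,(fk(q,V)[1]-R).ravel()]
    r=least_squares(f,np.clip(q0,LO+1e-3,HI-1e-3),bounds=(LO,HI))
    return r.x,np.sqrt(2*r.cost)
if __name__=="__main__":
    print(best); r=res(V)[:len(L)*12].reshape(-1,12); print(abs(r[:,:3]).max()/10,abs(r[:,3:]).max())
E
python3 kin.py
```

```text
(np.float64(7.3103749028352585e-06), array([ 0.0001,  0.0862,  0.2832, -0.0008,  0.4552,  0.0946,  0.4997,
       -0.0005,  0.3345,  1.    ,  1.    ,  1.5708]))
0.00019578921989429898 0.0016001229495889707
```

```bash
cat > plan.py <<'E'
from kin import *
ez=np.array([0,0,1.])
TH=.67;U=np.cos(TH)*XS+np.sin(TH)*ez;N=-np.sin(TH)*XS+np.cos(TH)*ez
LEDGE=HG+.012*U+.008*N
yt0=np.array([.9969,.0787,0]);xt0=np.array([.0787,-.9969,0])
T_RACK=(np.stack([xt0,yt0,ez],1),np.array([.5965,-.1295,.042]))
T_FIN=(np.stack([N,U,YS],1),LEDGE+.075*U+.007*N)
def T_UP(psi,S,dz=0):
    x=-np.array([np.cos(psi),np.sin(psi),0]);return (np.stack([x,ez,np.cross(x,ez)],1),np.array([S[0],S[1],.075+dz]))
def toolR(z,y): return np.stack([np.cross(y,z),y,z],1)
def G1(g,sg,s=0.0,zt=.020):  # tool in tile frame; grasp point at (0,s,zt)
    z=np.array([0,-np.sin(g),-np.cos(g)]);return toolR(z,np.array([sg,0,0.])),np.array([0,s,zt])+.011*z
def G2(b,sg,t=0.0,e=.004):
    z=np.array([-np.cos(b),-np.sin(b),0]);return toolR(z,np.array([0,0,sg])),np.array([0,t,0])+(e-.008)*z
def pose(T,G): return T[0]@G[0],T[1]+T[0]@G[1]
def track(q,A,B,n=12):
    s=Ro.from_matrix(A[0]);w=(Ro.from_matrix(B[0])*s.inv()).as_rotvec();m=9;emax=0;Q=[]
    for k in range(1,n+1):
        f=k/n;q,e=ik(A[1]+f*(B[1]-A[1]),(Ro.from_rotvec(w*f)*s).as_matrix(),q);emax=max(emax,e)
        m=min(m,np.min(np.r_[q-LO,HI-q]));Q.append(q)
    return q,emax,m,np.abs(np.diff(Q,axis=0)).max()
E
cat > search.py <<'E'
from plan import *
q0=np.array([-.3,.45,1.4,0,1.4,0])
d=np.pi/180
for sg in (1,-1):
  for g in (30,45,60):
    R,p=pose(T_RACK,G1(g*d,sg)); 
    q,e=ik(p,R,np.r_[q0[:5],-1.57+q0[0] if 0 else sg*(-1.5)]); print("rack",sg,g,q,round(e,4))
    if e>1e-3: continue
    for psi in (60,75,90,105,120):
      for S in ((.5,-.03),(.58,0.03),(.58,-.03)):
        A=pose(T_RACK,G1(g*d,sg));B=(A[0],A[1]+[0,0,.12])
        qq,e1,m1,j1=track(q,A,B,4)
        C=pose(T_UP(psi*d,S,.06),G1(g*d,sg));qc,e2,m2,j2=track(qq,B,C,20)
        D=pose(T_UP(psi*d,S),G1(g*d,sg));qd,e3,m3,j3=track(qc,C,D,3)
        if max(e1,e2,e3)<2e-3: print("  up",psi,S,round(min(m1,m2,m3),2),round(max(j1,j2,j3),2),qd)
print("FINAL/G2")
for sg in (1,-1):
  for b in (20,30,40,50):
    F=pose(T_FIN,G2(b*d,sg));
    for q6 in (-1.5,1.5):
      q,e=ik(F[1],F[0],[.3,.5,1.6,0,1,q6])
      if e>2e-3: continue
      F2=(F[0],F[1]+.05*N+[0,0,.05]);q2,e2,m2,j2=track(q,F,F2,5)
      print("fin",sg,b,q,round(m2,2))
      for psi in (60,75,90,105,120):
        for S in ((.5,-.03),(.58,0.03),(.58,-.03)):
          U1=pose(T_UP(psi*d,S,.08),G2(b*d,sg));q3,e3,m3,j3=track(q2,F2,U1,20)
          U0=pose(T_UP(psi*d,S),G2(b*d,sg));q4,e4,m4,j4=track(q3,U1,U0,4)
          if max(e2,e3,e4)<2e-3: print("  ",psi,S,round(min(m2,m3,m4),2),round(max(j2,j3,j4),2),q4)
E
timeout 550 python3 search.py
```

```text
rack 1 30 [-0.2655  0.7948  1.126  -0.1714  1.7164  1.2445] 0.0
  up 90 (0.58, 0.03) 0.06 0.7 [-0.204   0.263   2.3912  2.8134  0.5754 -1.3956]
  up 90 (0.58, -0.03) 0.06 0.44 [-0.4172  0.2631  2.3912  2.4956  0.6223 -1.2393]
  up 105 (0.58, 0.03) 0.09 0.27 [-0.4594  0.279   2.3629  2.0959  0.722  -1.0716]
  up 105 (0.58, -0.03) 0.12 0.23 [-0.6367  0.2985  2.3278  1.8886  0.7942 -0.9998]
  up 120 (0.5, -0.03) 0.1 0.17 [-0.9342  0.2865  2.3495  1.3907  1.0647 -0.9882]
  up 120 (0.58, 0.03) 0.2 0.18 [-0.613   0.339   2.2539  1.6345  0.9063 -0.9261]
  up 120 (0.58, -0.03) 0.26 0.17 [-0.7487  0.3706  2.1956  1.5004  0.9787 -0.8935]
rack 1 45 [-0.2381  0.9899  0.891  -0.2458  2.0087  1.2369] 0.0
  up 90 (0.58, 0.03) 0.04 0.51 [-0.1703  0.1167  2.2803  1.8412  0.1247 -0.3934]
  up 90 (0.58, -0.03) 0.17 0.32 [-0.351   0.1165  2.2806  1.6086  0.2458 -0.2923]
  up 105 (0.5, -0.03) 0.05 0.2 [-0.6643 -0.0026  2.4107  1.2987  0.6271 -0.423 ]
  up 105 (0.58, 0.03) 0.2 0.26 [-0.3547  0.1332  2.2604  1.4299  0.4257 -0.31  ]
  up 105 (0.58, -0.03) 0.23 0.23 [-0.5168  0.1538  2.2348  1.341   0.5351 -
[... 6589 characters left out ...]
0.61 0.15 [-0.6148  0.4386  1.7347  0.558   1.4418 -0.8249]
   90 (0.58, 0.03) 0.73 0.14 [-0.4546  0.5249  1.5991  0.6252  1.4078 -0.6846]
   90 (0.58, -0.03) 0.73 0.15 [-0.5405  0.5603  1.5417  0.5873  1.4677 -0.733 ]
   105 (0.5, -0.03) 0.68 0.16 [-0.5503  0.5187  1.6088  0.4581  1.562  -0.947 ]
   105 (0.58, 0.03) 0.79 0.15 [-0.4066  0.6126  1.4555  0.5288  1.5554 -0.8096]
   105 (0.58, -0.03) 0.78 0.15 [-0.488   0.6452  1.401   0.4902  1.6096 -0.8617]
   120 (0.5, -0.03) 0.74 0.16 [-0.4782  0.5877  1.4966  0.3553  1.6662 -1.0799]
   120 (0.58, 0.03) 0.83 0.16 [-0.3484  0.6923  1.3212  0.4294  1.6876 -0.9456]
   120 (0.58, -0.03) 0.78 0.16 [-0.4267  0.7209  1.2722  0.3885  1.7346 -1.0033]
```

```bash
cat >> plan.py <<'E'
D=np.pi/180;GA=G1(45*D,1);PSI=110*D;S=(.57,.02);GB=G2(30*D,-1)
def cur():
    s=state();return (np.array(s["tool_rot"]),np.array(s["position"])),np.array(s["joint_positions"])
def rows(A,B,n,q):
    w=(Ro.from_matrix(B[0])*Ro.from_matrix(A[0]).inv()).as_rotvec()
    r=np.r_[(B[1]-A[1])/n/.04,w/n/.12]
    q,e,m,j=track(q,A,B,n)
    print("n",n,"row",np.round(r,3),"|p|",np.round(np.linalg.norm(r[:3])*40,1),"mm, rot",np.round(np.linalg.norm(r[3:])*.12,3),"err",round(e,4),"margin",round(m,2),"maxstep",round(j,3),"q",q)
    return q
E
python3 - <<'E'
from plan import *
A,q=cur();B=pose(T_RACK,GA);H=(B[0],B[1]+[0,0,.12]);print(H[1],B[1])
rows(A,H,26,q)
M=(A[0],A[1]+[-.02,-.1,.0])
C=pose(T_UP(PSI,S,.06),GA)
qh,e=ik(H[1],H[0],[-.24,.8,.9,-.2,1.9,1.2])
qc=rows(H,C,22,qh);rows(C,pose(T_UP(PSI,S),GA),4,qc)
E
```

```text
[ 0.5887 -0.1301  0.1742] [ 0.5887 -0.1301  0.0542]
n 26 row [ 0.048 -0.375 -0.089 -0.036  0.356 -0.508] |p| 15.5 mm, rot 0.075 err 0.0 margin 0.46 maxstep 0.06 q [-0.2381  0.8677  0.8506 -0.2693  2.1659  1.1894]
n 22 row [-0.034  0.166 -0.053  0.127 -0.583  0.08 ] |p| 7.1 mm, rot 0.072 err 0.0 margin 0.22 maxstep 0.203 q [-0.4445 -0.0268  2.2382  1.0782  0.6091 -0.0438]
n 4 row [ 0.     0.    -0.375  0.     0.     0.   ] |p| 15.0 mm, rot 0.0 err 0.0 margin 0.2 maxstep 0.084 q [-0.4444  0.135   2.2582  1.3413  0.544  -0.3565]
```

Request:
arm_command(
  deltas=[
    [0.048,-0.375,-0.089,-0.036,0.356,-0.508,34],
    [0.048,-0.375,-0.089,-0.036,0.356,-0.508,34],
    [0.048,-0.375,-0.089,-0.036,0.356,-0.508,34],
    [0.048,-0.375,-0.089,-0.036,0.356,-0.508,34],
    [0.048,-0.375,-0.089,-0.036,0.356,-0.508,34],
    [0.048,-0.375,-0.089,-0.036,0.356,-0.508,34],
    [0.048,-0.375,-0.089,-0.036,0.356,-0.508,34],
    [0.048,-0.375,-0.089,-0.036,0.356,-0.508,34],
    [0.048,-0.375,-0.089,-0.036,0.356,-0.508,34],
    [0.048,-0.375,-0.089,-0.036,0.356,-0.508,34],
    [0.048,-0.375,-0.089,-0.036,0.356,-0.508,34],
    [0.048,-0.375,-0.089,-0.036,0.356,-0.508,34],
    [0.048,-0.375,-0.089,-0.036,0.356,-0.508,34],
  ],
)

```text
t: 8.9
position: [0.5623, 0.0629, 0.215]
tool_rot: [[0.681, 0.73, -0.053], [0.68, -0.657, -0.326], [-0.272, 0.186, -0.944]]
ft_force: [-0.0, -0.7, -0.0]
gripper_width: 0.362
finger_force: 0.0
```

Request:
arm_command(
  deltas=[
    [0.048,-0.375,-0.089,-0.036,0.356,-0.508,34],
    [0.048,-0.375,-0.089,-0.036,0.356,-0.508,34],
    [0.048,-0.375,-0.089,-0.036,0.356,-0.508,34],
    [0.048,-0.375,-0.089,-0.036,0.356,-0.508,34],
    [0.048,-0.375,-0.089,-0.036,0.356,-0.508,34],
    [0.048,-0.375,-0.089,-0.036,0.356,-0.508,34],
    [0.048,-0.375,-0.089,-0.036,0.356,-0.508,34],
    [0.048,-0.375,-0.089,-0.036,0.356,-0.508,34],
    [0.048,-0.375,-0.089,-0.036,0.356,-0.508,34],
    [0.048,-0.375,-0.089,-0.036,0.356,-0.508,34],
    [0.048,-0.375,-0.089,-0.036,0.356,-0.508,34],
    [0.048,-0.375,-0.089,-0.036,0.356,-0.508,34],
    [0.048,-0.375,-0.089,-0.036,0.356,-0.508,34],
    [0,0,0,0,0,0,34],
    [0,0,0,0,0,0,34],
  ],
)

```text
t: 10.15
position: [0.5866, -0.1324, 0.1669]
tool_rot: [[0.699, 0.074, -0.711], [0.056, -0.997, -0.048], [-0.712, -0.006, -0.702]]
ft_force: [-0.6, -0.0, -0.0]
gripper_width: 0.361
finger_force: 0.0
```

Run:
```python
from plan import *
st();A,q=cur();B=pose(T_RACK,GA);rows(A,B,6,q)
c=capture("side");cv2.imwrite("pics/s5.png",c["frame"][60:380,150:550])
```

```text
10.15 q [-0.244   0.8759  0.8557 -0.2665  2.1616  1.1889] p [ 0.5866 -0.1324  0.1669] F [-0.6217 -0.0085 -0.037 ] w 33.966003026510464 0.0
[[ 0.6995  0.0739 -0.7108]
 [ 0.0561 -0.9972 -0.0485]
 [-0.7125 -0.006  -0.7017]]
n 6 row [ 0.009  0.01  -0.47  -0.007 -0.011  0.007] |p| 18.8 mm, rot 0.002 err 0.0 margin 0.49 maxstep 0.027 q [-0.2381  0.9899  0.891  -0.2458  2.0087  1.2369]
```

View pics/s5.png

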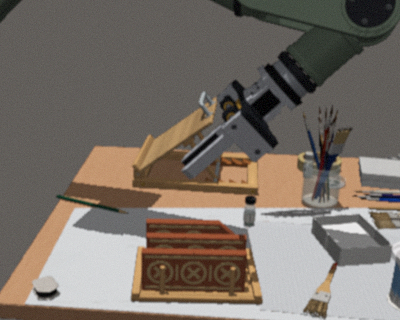

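The side view shows the gripper leaning 45° above the rack, clear of the whole tiles. Now I'll descend and grip.

Request:
arm_command(
  deltas=[
    [0.02,0.025,-0.47,-0.007,-0.011,0.007,34],
    [0.02,0.025,-0.47,-0.007,-0.011,0.007,34],
    [0.007,0.01,-0.47,-0.007,-0.011,0.007,34],
    [0,0,-0.47,-0.007,-0.011,0.007,34],
    [0,0,-0.47,-0.007,-0.011,0.007,34],
    [0,0,-0.46,-0.007,-0.011,0.007,34],
    [0,0,0,0,0,0,34],
    [0,0,0,0,0,0,34],
  ],
)

```text
t: 10.87
position: [0.589, -0.1275, 0.0583]
tool_rot: [[0.707, 0.083, -0.702], [0.058, -0.997, -0.059], [-0.705, 0.001, -0.71]]
ft_force: [0.2, -0.2, 0.6]
gripper_width: 0.363
finger_force: 0.0
```

Request:
arm_command(
  deltas=[
    [0,0,0,0,0,0,24],
    [0,0,0,0,0,0,18],
    [0,0,0,0,0,0,10],
    [0,0,0,0,0,0,8],
    [0,0,0,0,0,0,8],
    [0,0,0,0,0,0,8],
  ],
)

```text
t: 11.37
position: [0.591, -0.1296, 0.0605]
tool_rot: [[0.711, 0.081, -0.698], [0.055, -0.997, -0.06], [-0.701, 0.004, -0.713]]
ft_force: [2.4, -1.9, 3.8]
gripper_width: 0.146
finger_force: 30.0
```

Run:
```python
from plan import *
st();print(pose(T_RACK,GA)[1])
```

```text
11.37 q [-0.2361  0.9788  0.8929 -0.2472  2.0079  1.2371] p [ 0.591  -0.1296  0.0605] F [ 2.3925 -1.9071  3.7533] w 13.716497846006114 29.97495174407959
[[ 0.7114  0.0812 -0.6981]
 [ 0.0549 -0.9967 -0.06  ]
 [-0.7007  0.0044 -0.7135]]
[ 0.5887 -0.1301  0.0542]
```

Run:
```python
from plan import *
A,q=cur();R=T_RACK[0].T@A[0];t=T_RACK[0].T@(A[1]-T_RACK[1]);np.savez("ga.npz",R=R,t=t)
GA=(R,t);print(t,R)
H=(A[0],A[1]+[0,0,.115]);qh=rows(A,H,8,q);C=pose(T_UP(PSI,S,.06),GA);rows(H,C,26,qh)
```

```text
[-0.0003 -0.0055  0.0185] [[ 0.0013  1.      0.0049]
 [ 0.7135  0.0025 -0.7007]
 [-0.7007  0.0044 -0.7135]]
n 8 row [0.    0.    0.359 0.    0.    0.   ] |p| 14.4 mm, rot 0.0 err 0.0 margin 0.47 maxstep 0.02 q [-0.2361  0.8635  0.8509 -0.2698  2.1601  1.191 ]
n 26 row [-0.037  0.138 -0.044  0.107 -0.493  0.068] |p| 6.0 mm, rot 0.061 err 0.0 margin 0.2 maxstep 0.174 q [-0.459  -0.0463  2.257   1.0927  0.6153 -0.0642]
```

Request:
arm_command(
  deltas=[
    [0,0,0.1,0,0,0,8],
    [0,0,0.3,0,0,0,8],
    [0,0,0.36,0,0,0,8],
    [0,0,0.36,0,0,0,8],
    [0,0,0.36,0,0,0,8],
    [0,0,0.36,0,0,0,8],
    [0,0,0.36,0,0,0,8],
    [0,0,0.36,0,0,0,8],
    [0,0,0.36,0,0,0,8],
    [0,0,0,0,0,0,8],
    [0,0,0,0,0,0,8],
  ],
)

```text
t: 12.28
position: [0.5908, -0.1286, 0.1773]
tool_rot: [[0.712, 0.082, -0.698], [0.056, -0.997, -0.059], [-0.7, 0.003, -0.714]]
ft_force: [0.7, 0.5, -4.6]
gripper_width: 0.146
finger_force: 30.0
```

Run:
```python
from plan import *
st();A,q=cur();g=np.load("ga.npz");GA=(g["R"],g["t"])
C=pose(T_UP(PSI,S,.06),GA);print(C[1]);rows(A,C,28,q)
c=capture("side");cv2.imwrite("pics/s6.png",c["frame"][60:380,150:550])
```

```text
12.28 q [-0.2353  0.8607  0.8517 -0.2684  2.1618  1.1904] p [ 0.5908 -0.1286  0.1773] F [ 0.7014  0.5016 -4.5626] w 13.757917825163155 29.97005045413971
[[ 0.7118  0.0818 -0.6976]
 [ 0.0565 -0.9966 -0.0592]
 [-0.7001  0.0027 -0.714 ]]
[0.5525 0.014  0.1295]
n 28 row [-0.034  0.127 -0.043  0.099 -0.458  0.063] |p| 5.5 mm, rot 0.057 err 0.0 margin 0.2 maxstep 0.162 q [-0.459  -0.0463  2.257   1.0927  0.6153 -0.0642]
```

View pics/s6.png

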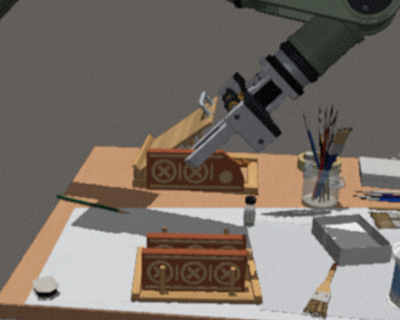

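Request:
arm_command(
  deltas=[
    [-0.034,0.127,-0.043,0.099,-0.458,0.063,8],
    [-0.034,0.127,-0.043,0.099,-0.458,0.063,8],
    [-0.034,0.127,-0.043,0.099,-0.458,0.063,8],
    [-0.034,0.127,-0.043,0.099,-0.458,0.063,8],
    [-0.034,0.127,-0.043,0.099,-0.458,0.063,8],
    [-0.034,0.127,-0.043,0.099,-0.458,0.063,8],
    [-0.034,0.127,-0.043,0.099,-0.458,0.063,8],
    [-0.034,0.127,-0.043,0.099,-0.458,0.063,8],
    [-0.034,0.127,-0.043,0.099,-0.458,0.063,8],
    [-0.034,0.127,-0.043,0.099,-0.458,0.063,8],
    [-0.034,0.127,-0.043,0.099,-0.458,0.063,8],
    [-0.034,0.127,-0.043,0.099,-0.458,0.063,8],
    [-0.034,0.127,-0.043,0.099,-0.458,0.063,8],
    [-0.034,0.127,-0.043,0.099,-0.458,0.063,8],
  ],
)

```text
t: 13.5
position: [0.5689, -0.0568, 0.1501]
tool_rot: [[0.977, 0.213, -0.007], [0.213, -0.976, 0.053], [0.004, -0.054, -0.999]]
ft_force: [-0.2, 0.3, -4.0]
gripper_width: 0.145
finger_force: 30.0
```

Request:
arm_command(
  deltas=[
    [-0.034,0.127,-0.043,0.099,-0.458,0.063,8],
    [-0.034,0.127,-0.043,0.099,-0.458,0.063,8],
    [-0.034,0.127,-0.043,0.099,-0.458,0.063,8],
    [-0.034,0.127,-0.043,0.099,-0.458,0.063,8],
    [-0.034,0.127,-0.043,0.099,-0.458,0.063,8],
    [-0.034,0.127,-0.043,0.099,-0.458,0.063,8],
    [-0.034,0.127,-0.043,0.099,-0.458,0.063,8],
    [-0.034,0.127,-0.043,0.099,-0.458,0.063,8],
    [-0.034,0.127,-0.043,0.099,-0.458,0.063,8],
    [-0.034,0.127,-0.043,0.099,-0.458,0.063,8],
    [-0.034,0.127,-0.043,0.099,-0.458,0.063,8],
    [-0.034,0.127,-0.043,0.099,-0.458,0.063,8],
    [-0.034,0.127,-0.043,0.099,-0.458,0.063,8],
    [-0.034,0.127,-0.043,0.099,-0.458,0.063,8],
    [0,0,0,0,0,0,8],
    [0,0,0,0,0,0,8],
  ],
)

```text
t: 14.83
position: [0.5495, 0.0146, 0.1251]
tool_rot: [[0.665, 0.339, 0.666], [0.239, -0.941, 0.24], [0.708, -0.001, -0.706]]
ft_force: [-0.2, 0.3, -2.9]
gripper_width: 0.15
finger_force: 30.0
```

```bash
cat >> plan.py <<'E'
def tile_view(n,fn=None,zmin=.01,show=False):
    c=capture(n);o=cut_out("broken_tile",n)
    if fn: cv2.imwrite(fn,c["frame"])
    out=[]
    for r in o[:3]:
        P,_=cloud(c,r["mask"])
        if len(P)>30: out.append((r["confidence"],r["mask"].sum(),P))
    return c,out
def planefit(P):
    for _ in range(4):
        m=np.median(P,0) if _==0 else P.mean(0);n=np.linalg.svd(P-P.mean(0),full_matrices=False)[2][2];d=abs((P-P.mean(0))@n);P=P[d<max(.0025,np.percentile(d,50))]
    return P.mean(0),n,P
E
python3 - <<'E'
from plan import *
st();A,q=cur();g=np.load("ga.npz");GA=(g["R"],g["t"])
C=pose(T_UP(PSI,S,.06),GA);rows(A,C,1,q)
print("tile axes now\n",A[0]@GA[0].T)
for n in("side","top"):
    c,o=tile_view(n,f"pics/{n}7.png")
    for cf,k,P in o:
        m,nn,Q=planefit(P);print(n,cf,k,m,nn,len(Q),np.percentile(P,[1,99],0))
E
```

```text
14.83 q [-0.4592 -0.0425  2.2607  1.0876  0.6146 -0.0627] p [0.5495 0.0146 0.1251] F [-0.1587  0.3326 -2.8525] w 14.06087648013955 29.97738003730774
[[ 0.6648  0.3391  0.6657]
 [ 0.2391 -0.9407  0.2404]
 [ 0.7078 -0.0006 -0.7065]]Traceback (most recent call last):
  File "<stdin>", line 3, in <module>
  File "plan.py", line 28, in rows
    q,e,m,j=track(q,A,B,n)
            ~~~~~^^^^^^^^^
  File "plan.py", line 21, in track
    return q,emax,m,np.abs(np.diff(Q,axis=0)).max()
                    ~~~~~~~~~~~~~~~~~~~~~~~~~~~~~^^
    return umr_maximum(a, axis, None, out, keepdims, initial, where)
ValueError: zero-size array to reduction operation maximum which has no identity
```

Run:
```python
from plan import *
A,q=cur();g=np.load("ga.npz");GA=(g["R"],g["t"])
print("tile axes now\n",A[0]@GA[0].T,"ctr",A[1]-A[0]@GA[0].T@GA[1])
C=pose(T_UP(PSI,S,.06),GA);rows(A,C,2,q)
for n in("side","top"):
    c,o=tile_view(n,f"pics/{n}7.png")
    for cf,k,P in o:
        m,nn,Q=planefit(P);print(n,cf,k,m,nn,len(Q),np.percentile(P,[1,99],0))
```

```text
tile axes now
 [[ 0.3432  0.0087 -0.9392]
 [-0.9392 -0.0002 -0.3432]
 [-0.0032  1.      0.0081]] ctr [0.5669 0.0207 0.1304]
n 2 row [ 0.039 -0.008  0.055 -0.001 -0.036 -0.005] |p| 2.7 mm, rot 0.004 err 0.0 margin 0.2 maxstep 0.003 q [-0.4589 -0.0464  2.2571  1.0926  0.6152 -0.0641]
side 0.6 2589 [0.568  0.0152 0.1306] [ 0.4654 -0.8851 -0.0076] 546 [[0.5342 0.0032 0.0562]
 [0.5962 0.1927 0.2036]]
top 0.79 408 [0.564  0.0211 0.1835] [ 0.4037 -0.9137 -0.0477] 148 [[0.5357 0.0048 0.0768]
 [0.596  0.0351 0.2108]]
```

View pics/side7.png

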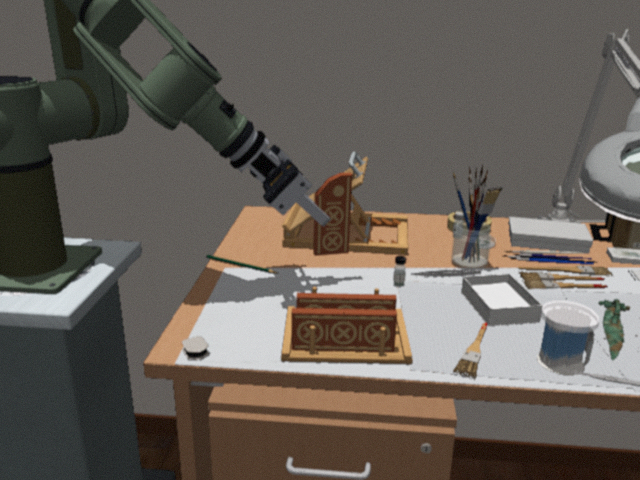

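Request:
arm_command(
  deltas=[
    [0.039,-0.008,0.055,-0.001,-0.036,-0.005,8],
    [0.039,-0.008,0.055,-0.001,-0.036,-0.005,8],
    [0,0,-0.3,0,0,0,8],
    [0,0,-0.3,0,0,0,8],
    [0,0,-0.3,0,0,0,8],
    [0,0,-0.3,0,0,0,8],
    [0,0,-0.2,0,0,0,8],
    [0,0,0,0,0,0,8],
    [0,0,0,0,0,0,8],
    [0,0,0,0,0,0,8],
  ],
)

```text
t: 15.87
position: [0.5558, 0.0127, 0.0769]
tool_rot: [[0.654, 0.338, 0.677], [0.24, -0.941, 0.237], [0.718, 0.008, -0.696]]
ft_force: [-0.1, -0.3, -2.9]
gripper_width: 0.143
finger_force: 30.0
```

Run:
```python
from plan import *
A,q=cur();g=np.load("ga.npz");GA=(g["R"],g["t"])
print("tile axes now\n",A[0]@GA[0].T,"ctr",A[1]-A[0]@GA[0].T@GA[1],state()["ft_force"])
```

```text
tile axes now
 [[ 0.3417 -0.0075 -0.9398]
 [-0.9398  0.0028 -0.3418]
 [ 0.0052  1.     -0.0061]] ctr [0.5732 0.0187 0.0825] [-0.1068 -0.2629 -2.8734]
```

Request:
arm_command(
  deltas=[
    [0,0,-0.08,0.01,0.02,0,8],
    [0,0,-0.06,0.01,0.02,0,8],
    [0,0,-0.02,0,0,0,8],
    [0,0,0,0,0,0,8],
    [0,0,0,0,0,0,8],
  ],
)

```text
t: 16.28
position: [0.556, 0.0127, 0.0709]
tool_rot: [[0.656, 0.337, 0.675], [0.238, -0.941, 0.239], [0.716, 0.004, -0.698]]
ft_force: [-2.4, -0.9, 3.7]
gripper_width: 0.149
finger_force: 30.0
```

Request:
arm_command(
  deltas=[
    [0,0,-0.025,0,0,0,8],
    [0,0,0,0,0,0,8],
    [0,0,0,0,0,0,8],
  ],
)

```text
t: 16.53
position: [0.5566, 0.0127, 0.0709]
tool_rot: [[0.655, 0.338, 0.676], [0.238, -0.941, 0.24], [0.717, 0.004, -0.697]]
ft_force: [-7.5, -1.7, 11.4]
gripper_width: 0.145
finger_force: 30.0
```

Run:
```python
from plan import *
A,q=cur();g=np.load("ga.npz");GA=(g["R"],g["t"])
print("tile axes now\n",A[0]@GA[0].T,"ctr",A[1]-A[0]@GA[0].T@GA[1],state()["ft_force"])
```

```text
tile axes now
 [[ 0.3417 -0.0057 -0.9398]
 [-0.9398 -0.0007 -0.3417]
 [ 0.0013  1.     -0.0056]] ctr [0.574  0.0188 0.0765] [-7.5437 -1.6609 11.4016]
```

Request:
arm_command(
  deltas=[
    [0,0,0.02,0,0,0,8],
    [0,0,0,0,0,0,8],
    [0,0,0,0,0,0,15],
    [0,0,0,0,0,0,17],
    [0,0,0,0,0,0,24],
    [0,0,0,0,0,0,34],
    [0,0,0,0,0,0,34],
    [0,0,0,0,0,0,34],
  ],
)

```text
t: 17.2
position: [0.5548, 0.0131, 0.0691]
tool_rot: [[0.658, 0.338, 0.673], [0.238, -0.941, 0.24], [0.714, 0.002, -0.7]]
ft_force: [-0.7, -0.6, -0.7]
gripper_width: 0.365
finger_force: 0.0
```

Request:
arm_command(
  deltas=[
    [-0.1,-0.036,0.104,0,0,0,34],
    [-0.2,-0.072,0.208,0,0,0,34],
    [-0.4,-0.144,0.416,0,0,0,34],
    [-0.6,-0.216,0.624,0,0,0,34],
    [-0.6,-0.216,0.624,0,0,0,34],
    [-0.6,-0.216,0.624,0,0,0,50],
    [0,0,0,0,0,0,70],
    [0,0,0,0,0,0,88],
  ],
)

```text
t: 17.87
position: [0.4556, -0.0253, 0.1761]
tool_rot: [[0.655, 0.334, 0.678], [0.24, -0.942, 0.233], [0.717, 0.011, -0.697]]
ft_force: [-0.5, -0.3, -0.3]
gripper_width: 0.538
finger_force: 0.0
```

Run:
```python
from plan import *
st()
ims=[]
for n in("side","top"):
    c,o=tile_view(n);ims.append(c["frame"])
    for cf,k,P in o:
        m,nn,Q=planefit(P);print(n,cf,k,m,nn,len(Q),np.percentile(P,[1,99],0))
    P,_=cloud(c);m=(abs(P[:,0]-.572)<.05)&(abs(P[:,1]-.02)<.04)&(P[:,2]>.02)&(P[:,2]<.16);P=P[m]
    m,nn,Q=planefit(P);print(n,"box",len(P),m,nn,len(Q))
    T=P[P[:,2]>.142];print("top edge",len(T),T.mean(0) if len(T) else 0, cv2.minAreaRect(T[:,:2].astype(np.float32)*1000) if len(T)>4 else 0)
    for z in (.03,.06,.09,.12):
        B=P[abs(P[:,2]-z)<.012]; 
        if len(B)>4: print(z,len(B),cv2.minAreaRect(B[:,:2].astype(np.float32)*1000))
cv2.imwrite("pics/c8.png",np.hstack([ims[0][120:330,200:480],ims[1][100:310,200:480]]))
```

```text
17.87 q [-0.7722 -0.4077  2.403   0.9053  0.9498 -0.0253] p [ 0.4556 -0.0253  0.1761] F [-0.4724 -0.3089 -0.3298] w 50.58883746667717 0.0
[[ 0.6547  0.3343  0.678 ]
 [ 0.2402 -0.9424  0.2327]
 [ 0.7168  0.0105 -0.6972]]
side 0.55 2665 [0.5727 0.0125 0.0765] [-0.3666  0.9304 -0.0034] 1057 [[0.54   0.0009 0.0002]
 [0.603  0.1033 0.1501]]
side box 2310 [0.5754 0.0138 0.083 ] [-0.3316  0.9434 -0.0057] 1685
top edge 135 [0.586  0.0204 0.1469] ((583.036376953125, 21.609037399291992), (40.61052703857422, 16.2603816986084), 17.610673904418945)
0.03 388 ((573.55859375, 12.839498519897461), (65.21513366699219, 16.058813095092773), 12.940584182739258)
0.06 435 ((572.7656860351562, 14.0010986328125), (65.4892807006836, 19.011608123779297), 10.905025482177734)
0.09 444 ((573.5465087890625, 13.254623413085938), (65.44718933105469, 12.883538246154785), 15.264898300170898)
0.12 443 ((572.701416015625, 13.617510795593262), (63.56330490112305, 22.409717559814453), 8.560934066772461)
top 0.79 417 [0.5677 0.0203 0.1175] [ 0.3846 -0.9217 -0.0503] 134 [[ 0.5396  0.0047 -0.001 ]
 [ 0.6     0.0352  0.154 ]]
top box 391 [0.5686 0.0209 0.1206] [ 0.3941 -0.9163 -0.0709] 145
top edge 188 [0.5818 0.0238 0.1489] ((580.5184326171875, 23.33357810974121), (43.95844650268555, 14.212305068969727), 18.534452438354492)
0.03 14 ((565.361083984375, 24.94917106628418), (59.76398468017578, 11.113483428955078), 31.165611267089844)
0.06 20 ((566.5001220703125, 25.425888061523438), (62.272727966308594, 11.258941650390625), 30.636133193969727)
0.09 23 ((565.6798706054688, 25.058040618896484), (60.20329284667969, 11.345694541931152), 31.068618774414062)
0.12 82 ((570.0206298828125, 19.36577606201172), (61.47300338745117, 14.471667289733887), 19.77628517150879)
```

View pics/c8.png

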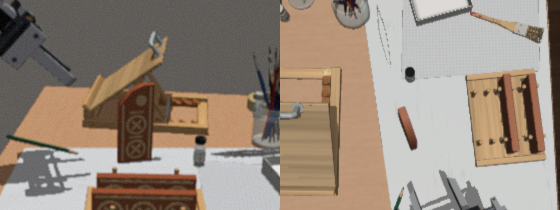

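The tile stands free and upright at about (0.572, 0.0195), patterned face turned right. Next is the second grasp, across its 64 mm width.

Run:
```python
from plan import *
A,q=cur();T=T_UP(110*D,(.572,.0195));
for b in (25,30,35):
    G=G2(b*D,-1);B=pose(T,G);z=B[0][:,2]
    pre=(B[0],B[1]-.11*z);hi=(B[0],pre[1]+np.array([0,-.01,.13]))
    up=(A[0],A[1]+[0.02,-.04,.13])
    print(b,up[1],hi[1],pre[1],B[1])
    q1=rows(A,up,5,q);q2=rows(up,hi,26,q1);q3=rows(hi,pre,6,q2);q4=rows(pre,B,6,q3)
```

```text
25 [ 0.4744 -0.0616  0.3013] [ 0.6073 -0.0876  0.2532] [ 0.6073 -0.0776  0.1232] [0.5732 0.0161 0.0767]
n 5 row [ 0.1  -0.2   0.65  0.    0.    0.  ] |p| 27.5 mm, rot 0.0 err 0.0 margin 0.1 maxstep 0.054 q [-0.8211 -0.4808  2.1658  0.7785  1.2057  0.209 ]
n 26 row [ 0.128 -0.025 -0.046  0.11  -0.052  0.499] |p| 5.5 mm, rot 0.062 err 0.0 margin 0.32 maxstep 0.072 q [-0.5898  0.8135  0.9776  0.7522  2.2411 -0.7442]
n 6 row [ 0.     0.042 -0.542  0.     0.     0.   ] |p| 21.7 mm, rot 0.0 err 0.0 margin 0.41 maxstep 0.026 q [-0.5793  0.9513  1.0229  0.6785  2.096  -0.8803]
n 6 row [-0.142  0.39  -0.194  0.     0.     0.   ] |p| 18.3 mm, rot 0.0 err 0.0 margin 0.56 maxstep 0.041 q [-0.4961  0.8931  1.2518  0.6938  1.9175 -0.9367]
30 [ 0.4744 -0.0616  0.3013] [ 0.6058 -0.0833  0.262 ] [ 0.6058 -0.0733  0.132 ] [0.5732 0.0162 0.077 ]
n 5 row [ 0.1  -0.2   0.65  0.    0.    0.  ] |p| 27.5 mm, rot 0.0 err 0.0 margin 0.1 maxstep 0.054 q [-0.8211 -0.4808  2.1658  0.7785  1.2057  0.209 ]
n 26 row [ 0.126 -0.021 -0.038  0.082 -0.039  0.501] |p| 5.3 mm, rot 0.061 err 0.0 margin 0.32 maxstep 0.069 
[... 404 characters left out ...]
039 -0.0783  0.2704] [ 0.6039 -0.0683  0.1404] [0.5731 0.0164 0.0773]
n 5 row [ 0.1  -0.2   0.65  0.    0.    0.  ] |p| 27.5 mm, rot 0.0 err 0.0 margin 0.1 maxstep 0.054 q [-0.8211 -0.4808  2.1658  0.7785  1.2057  0.209 ]
n 26 row [ 0.125 -0.016 -0.03   0.053 -0.026  0.503] |p| 5.2 mm, rot 0.061 err 0.0 margin 0.32 maxstep 0.066 q [-0.5597  0.692   1.0359  0.6462  2.1513 -0.7582]
n 6 row [ 0.     0.042 -0.542  0.     0.     0.   ] |p| 21.7 mm, rot 0.0 err 0.0 margin 0.51 maxstep 0.029 q [-0.5486  0.8121  1.1182  0.5903  1.9798 -0.8815]
n 6 row [-0.128  0.353 -0.263  0.     0.     0.   ] |p| 18.3 mm, rot 0.0 err 0.0 margin 0.68 maxstep 0.036 q [-0.4683  0.7855  1.3206  0.6122  1.794  -0.923 ]
```

Request:
arm_command(
  deltas=[
    [0.1,-0.2,0.65,0,0,0,90],
    [0.1,-0.2,0.65,0,0,0,90],
    [0.1,-0.2,0.65,0,0,0,90],
    [0.1,-0.2,0.65,0,0,0,90],
    [0.1,-0.2,0.65,0,0,0,90],
    [0.164,-0.027,-0.05,0.107,-0.051,0.651,90],
    [0.164,-0.027,-0.05,0.107,-0.051,0.651,90],
    [0.164,-0.027,-0.05,0.107,-0.051,0.651,90],
    [0.164,-0.027,-0.05,0.107,-0.051,0.651,90],
    [0.164,-0.027,-0.05,0.107,-0.051,0.651,90],
    [0.164,-0.027,-0.05,0.107,-0.051,0.651,90],
    [0.164,-0.027,-0.05,0.107,-0.051,0.651,90],
    [0.164,-0.027,-0.05,0.107,-0.051,0.651,90],
    [0.164,-0.027,-0.05,0.107,-0.051,0.651,90],
    [0.164,-0.027,-0.05,0.107,-0.051,0.651,90],
  ],
)

```text
t: 19.32
position: [0.5412, -0.0726, 0.2797]
tool_rot: [[0.294, 0.905, 0.306], [0.525, -0.421, 0.74], [0.799, -0.057, -0.599]]
ft_force: [0.8, 1.1, 0.3]
gripper_width: 0.957
finger_force: 0.0
```

Request:
arm_command(
  deltas=[
    [0.164,-0.027,-0.05,0.107,-0.051,0.651,90],
    [0.164,-0.027,-0.05,0.107,-0.051,0.651,90],
    [0.164,-0.027,-0.05,0.107,-0.051,0.651,90],
    [0.164,-0.027,-0.05,0.107,-0.051,0.651,90],
    [0.164,-0.027,-0.05,0.107,-0.051,0.651,90],
    [0.164,-0.027,-0.05,0.107,-0.051,0.651,90],
    [0.164,-0.027,-0.05,0.107,-0.051,0.651,90],
    [0.164,-0.027,-0.05,0.107,-0.051,0.651,90],
    [0.164,-0.027,-0.05,0.107,-0.051,0.651,90],
    [0.164,-0.027,-0.05,0.107,-0.051,0.651,90],
    [0,0,0,0,0,0,90],
    [0,0,0,0,0,0,90],
  ],
)

```text
t: 20.32
position: [0.6066, -0.0825, 0.2586]
tool_rot: [[-0.166, 0.941, -0.297], [0.462, 0.34, 0.819], [0.871, -0.001, -0.491]]
ft_force: [-0.3, 0.6, 0.3]
gripper_width: 0.961
finger_force: 0.0
```

Run:
```python
from plan import *
st();A,q=cur();T=T_UP(110*D,(.572,.0195));B=pose(T,GB);pre=(B[0],B[1]-.11*B[0][:,2])
q=rows(A,pre,6,q);q=rows(pre,B,6,q)
```

```text
20.32 q [-0.5766  0.7614  1.0055  0.7055  2.1974 -0.7514] p [ 0.6066 -0.0825  0.2586] F [-0.2594  0.6475  0.2528] w 90.35260264231728 0.0
[[-0.1656  0.9405 -0.2966]
 [ 0.4618  0.3397  0.8194]
 [ 0.8714 -0.0012 -0.4906]]
n 6 row [-0.003  0.038 -0.528 -0.014 -0.007  0.003] |p| 21.2 mm, rot 0.002 err 0.0 margin 0.46 maxstep 0.027 q [-0.5654  0.8815  1.0706  0.6336  2.0385 -0.8834]
n 6 row [-0.136  0.373 -0.229  0.     0.     0.   ] |p| 18.3 mm, rot 0.0 err 0.0 margin 0.62 maxstep 0.038 q [-0.4835  0.839   1.286   0.6528  1.8562 -0.9318]
```

Request:
arm_command(
  deltas=[
    [-0.003,0.038,-0.528,-0.014,-0.007,0.003,90],
    [-0.003,0.038,-0.528,-0.014,-0.007,0.003,90],
    [-0.003,0.038,-0.528,-0.014,-0.007,0.003,90],
    [-0.003,0.038,-0.528,-0.014,-0.007,0.003,90],
    [-0.003,0.038,-0.528,-0.014,-0.007,0.003,90],
    [-0.003,0.038,-0.528,-0.014,-0.007,0.003,90],
    [-0.136,0.373,-0.229,0,0,0,90],
    [-0.136,0.373,-0.229,0,0,0,90],
    [-0.136,0.373,-0.229,0,0,0,90],
    [0,0,0,0,0,0,90],
    [0,0,0,0,0,0,90],
    [0,0,0,0,0,0,90],
  ],
)

```text
t: 21.32
position: [0.5894, -0.0313, 0.1097]
tool_rot: [[-0.176, 0.941, -0.29], [0.474, 0.339, 0.812], [0.863, 0.005, -0.506]]
ft_force: [-0.1, -0.1, 0.3]
gripper_width: 0.958
finger_force: 0.0
```

Run:
```python
from plan import *
st();A,q=cur();T=T_UP(110*D,(.572,.0195));B=pose(T,GB)
print("tool in tile",T[0].T@(A[1]-T[1]));q=rows(A,B,3,q)
ims=[]
for n in("side","top"): ims.append(capture(n)["frame"])
cv2.imwrite("pics/c9.png",np.hstack([ims[0][120:330,200:480],ims[1][100:310,200:480]]))
```

```text
21.32 q [-0.5305  0.8426  1.1902  0.6379  1.9457 -0.9109] p [ 0.5894 -0.0313  0.1097] F [-0.0979 -0.1315  0.2645] w 90.0355874720127 0.0
[[-0.1759  0.9408 -0.2898]
 [ 0.4744  0.339   0.8124]
 [ 0.8626  0.0054 -0.5059]]
tool in tile [0.0537 0.0347 0.0011]
n 3 row [-0.135  0.396 -0.272  0.013  0.021  0.009] |p| 20.0 mm, rot 0.003 err 0.0 margin 0.71 maxstep 0.032 q [-0.4834  0.839   1.286   0.6528  1.8562 -0.9318]
```

View pics/c9.png

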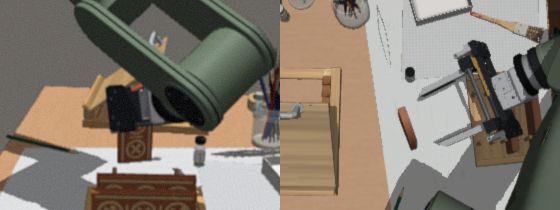

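Both views show the open fingers on either side of the upright tile, so I'll finish the approach and close.

Request:
arm_command(
  deltas=[
    [-0.135,0.39,-0.26,0.013,0.021,0.009,90],
    [-0.135,0.39,-0.26,0.013,0.021,0.009,90],
    [-0.12,0.35,-0.24,0,0,0,90],
    [0,0,0,0,0,0,90],
    [0,0,0,0,0,0,90],
  ],
)

```text
t: 21.83
position: [0.5736, 0.0143, 0.079]
tool_rot: [[-0.172, 0.94, -0.295], [0.471, 0.342, 0.813], [0.865, 0.001, -0.501]]
ft_force: [0.6, 0.0, 0.5]
gripper_width: 0.96
finger_force: 0.0
```

Run:
```python
from plan import *
st();A,q=cur();T=T_UP(110*D,(.572,.0195));B=pose(T,GB)
print("tool in tile",T[0].T@(A[1]-T[1]));q=rows(A,B,3,q)
```

```text
21.83 q [-0.4855  0.8365  1.2841  0.6517  1.8593 -0.9316] p [0.5736 0.0143 0.079 ] F [0.5831 0.0127 0.4873] w 90.20905832918439 0.0
[[-0.1725  0.9397 -0.2954]
 [ 0.4707  0.3421  0.8133]
 [ 0.8653  0.0012 -0.5013]]
tool in tile [0.0055 0.004  0.0003]
n 3 row [-0.003  0.016 -0.017  0.003  0.005 -0.   ] |p| 0.9 mm, rot 0.001 err 0.0 margin 0.77 maxstep 0.001 q [-0.4834  0.8389  1.2861  0.6528  1.8562 -0.9318]
```

Request:
arm_command(
  deltas=[
    [-0.022,0.065,-0.045,0.003,0.005,0,90],
    [0,0,0,0,0,0,80],
    [0,0,0,0,0,0,72],
    [0,0,0,0,0,0,66],
    [0,0,0,0,0,0,60],
    [0,0,0,0,0,0,58],
    [0,0,0,0,0,0,58],
    [0,0,0,0,0,0,58],
    [0,0,0,0,0,0,58],
  ],
)

```text
t: 22.58
position: [0.573, 0.0169, 0.0773]
tool_rot: [[-0.173, 0.94, -0.295], [0.471, 0.342, 0.813], [0.865, 0.002, -0.501]]
ft_force: [0.6, -1.3, 0.7]
gripper_width: 0.68
finger_force: 30.0
```

Run:
```python
from plan import *
st();A,q=cur();T=T_UP(110*D,(.572,.0195))
print("tool in tile",T[0].T@(A[1]-T[1]),T[0].T@A[0])
c=capture("side")
P,_=cloud(c);m=(abs(P[:,0]-.572)<.05)&(abs(P[:,1]-.02)<.04)&(P[:,2]>.005)&(P[:,2]<.05);P=P[m]
m,nn,Q=planefit(P);print("box",len(P),m,nn,len(Q),cv2.minAreaRect(Q[:,:2].astype(np.float32)*1000))
```

```text
22.58 q [-0.4829  0.8363  1.2889  0.6532  1.8537 -0.9327] p [0.573  0.0169 0.0773] F [ 0.6474 -1.3478  0.6842] w 63.89691089379191 29.99999910593033
[[-0.1726  0.9398 -0.2948]
 [ 0.4707  0.3416  0.8134]
 [ 0.8652  0.0017 -0.5014]]
tool in tile [ 0.0028  0.0023 -0.    ] [[-0.5014  0.0004 -0.8652]
 [ 0.8652  0.0017 -0.5014]
 [ 0.0012 -1.     -0.0012]]
box 779 [0.5735 0.0131 0.0277] [ 0.3234 -0.9463  0.0043] 591 ((573.2066650390625, 13.082672119140625), (64.47308349609375, 4.821592330932617), 18.491544723510742)
```

Run:
```python
from plan import *
A,q=cur();T=T_UP(110*D,(.571,.0197));R=T[0].T@A[0];t=T[0].T@(A[1]-T[1]);np.savez("gb.npz",R=R,t=t);G=(R,t)
L=(A[0],A[1]+[0,0.0,.15]);F=lambda n,u:pose((T_FIN[0],T_FIN[1]+n*N+u*U),G)
q1=rows(A,L,7,q);H=F(.09,.02);q2=rows(L,H,28,q1);n=F(.006,.006);q3=rows(H,n,8,q2);q4=rows(n,F(.001,0),3,q3)
print(H[1],n[1],F(0,0)[1],F(0,0)[0][:,2],LEDGE)
```

```text
n 7 row [0.    0.    0.536 0.    0.    0.   ] |p| 21.4 mm, rot 0.0 err 0.0 margin 0.6 maxstep 0.03 q [-0.4829  0.6405  1.2649  0.7068  2.0251 -0.7847]
n 28 row [-0.079  0.218 -0.04  -0.253  0.184 -0.537] |p| 9.4 mm, rot 0.075 err 0.0 margin 0.55 maxstep 0.144 q [ 0.3724  0.0996  1.7375 -0.0635  1.1726  2.    ]
n 8 row [ 0.129 -0.005 -0.233  0.     0.     0.   ] |p| 10.6 mm, rot 0.0 err 0.0 margin 0.72 maxstep 0.021 q [ 0.342   0.2583  1.7191 -0.0636  1.0308  1.9779]
n 3 row [-0.013  0.    -0.064  0.     0.     0.   ] |p| 2.6 mm, rot 0.0 err 0.0 margin 0.73 maxstep 0.005 q [ 0.3431  0.2658  1.7278 -0.0644  1.0147  1.9803]
[0.4848 0.2609 0.1827] [0.526  0.2594 0.1082] [0.525  0.2594 0.0998] [ 0.1442 -0.0065 -0.9895] [0.4709 0.2623 0.0437]
```

Request:
arm_command(
  deltas=[
    [0,0,0.15,0,0,0,58],
    [0,0,0.4,0,0,0,58],
    [0,0,0.64,0,0,0,58],
    [0,0,0.64,0,0,0,58],
    [0,0,0.64,0,0,0,58],
    [0,0,0.64,0,0,0,58],
    [0,0,0.64,0,0,0,58],
    [0,0,0,0,0,0,58],
    [0,0,0,0,0,0,58],
  ],
)

```text
t: 23.38
position: [0.5732, 0.0168, 0.2282]
tool_rot: [[-0.175, 0.94, -0.294], [0.473, 0.342, 0.812], [0.863, 0.003, -0.505]]
ft_force: [-0.5, -0.6, -4.2]
gripper_width: 0.677
finger_force: 30.0
```

Run:
```python
from plan import *
st();A,q=cur();g=np.load("gb.npz");G=(g["R"],g["t"])
F=lambda n,u:pose((T_FIN[0],T_FIN[1]+n*N+u*U),G)
rows(A,F(.09,.02),30,q)
```

```text
23.38 q [-0.4825  0.6376  1.2648  0.7054  2.0239 -0.7851] p [0.5732 0.0168 0.2282] F [-0.5048 -0.5785 -4.2439] w 63.655198128391206 29.999125599861145
[[-0.1754  0.9397 -0.2936]
 [ 0.4733  0.342   0.8118]
 [ 0.8633  0.0034 -0.5047]]
n 30 row [-0.074  0.203 -0.038 -0.235  0.172 -0.502] |p| 8.8 mm, rot 0.07 err 0.0 margin 0.55 maxstep 0.134 q [ 0.3724  0.0996  1.7375 -0.0635  1.1726  2.    ]
```

Request:
arm_command(
  deltas=[
    [-0.074,0.203,-0.038,-0.235,0.172,-0.502,58],
    [-0.074,0.203,-0.038,-0.235,0.172,-0.502,58],
    [-0.074,0.203,-0.038,-0.235,0.172,-0.502,58],
    [-0.074,0.203,-0.038,-0.235,0.172,-0.502,58],
    [-0.074,0.203,-0.038,-0.235,0.172,-0.502,58],
    [-0.074,0.203,-0.038,-0.235,0.172,-0.502,58],
    [-0.074,0.203,-0.038,-0.235,0.172,-0.502,58],
    [-0.074,0.203,-0.038,-0.235,0.172,-0.502,58],
    [-0.074,0.203,-0.038,-0.235,0.172,-0.502,58],
    [-0.074,0.203,-0.038,-0.235,0.172,-0.502,58],
    [-0.074,0.203,-0.038,-0.235,0.172,-0.502,58],
    [-0.074,0.203,-0.038,-0.235,0.172,-0.502,58],
    [-0.074,0.203,-0.038,-0.235,0.172,-0.502,58],
    [-0.074,0.203,-0.038,-0.235,0.172,-0.502,58],
    [-0.074,0.203,-0.038,-0.235,0.172,-0.502,58],
  ],
)

```text
t: 24.63
position: [0.5256, 0.1394, 0.2011]
tool_rot: [[0.601, 0.781, 0.167], [0.587, -0.574, 0.57], [0.542, -0.245, -0.804]]
ft_force: [-0.9, -0.2, -3.5]
gripper_width: 0.682
finger_force: 30.0
```

Request:
arm_command(
  deltas=[
    [-0.074,0.203,-0.038,-0.235,0.172,-0.502,58],
    [-0.074,0.203,-0.038,-0.235,0.172,-0.502,58],
    [-0.074,0.203,-0.038,-0.235,0.172,-0.502,58],
    [-0.074,0.203,-0.038,-0.235,0.172,-0.502,58],
    [-0.074,0.203,-0.038,-0.235,0.172,-0.502,58],
    [-0.074,0.203,-0.038,-0.235,0.172,-0.502,58],
    [-0.074,0.203,-0.038,-0.235,0.172,-0.502,58],
    [-0.074,0.203,-0.038,-0.235,0.172,-0.502,58],
    [-0.074,0.203,-0.038,-0.235,0.172,-0.502,58],
    [-0.074,0.203,-0.038,-0.235,0.172,-0.502,58],
    [-0.074,0.203,-0.038,-0.235,0.172,-0.502,58],
    [-0.074,0.203,-0.038,-0.235,0.172,-0.502,58],
    [-0.074,0.203,-0.038,-0.235,0.172,-0.502,58],
    [-0.074,0.203,-0.038,-0.235,0.172,-0.502,58],
    [-0.074,0.203,-0.038,-0.235,0.172,-0.502,58],
    [0,0,0,0,0,0,58],
    [0,0,0,0,0,0,58],
  ],
)

```text
t: 26.05
position: [0.4817, 0.2607, 0.1785]
tool_rot: [[0.989, -0.036, 0.142], [-0.035, -0.999, -0.007], [0.142, 0.002, -0.99]]
ft_force: [0.6, -0.1, -3.7]
gripper_width: 0.681
finger_force: 30.0
```

Run:
```python
from plan import *
st();A,q=cur();g=np.load("gb.npz");G=(g["R"],g["t"])
F=lambda n,u:pose((T_FIN[0],T_FIN[1]+n*N+u*U),G)
rows(A,F(.02,.012),8,q)
ims=[]
for n in("side","top"):
    c,o=tile_view(n);ims.append(c["frame"])
    TT=A[0]@G[0].T;ctr=A[1]-TT@G[1]
    for cf,k,P in o:
        Q=(P-ctr)@TT;print(n,cf,k,"in tile frame",np.median(Q,0),np.percentile(Q,[3,97],0))
print(slope("side")[0],slope("top")[0])
cv2.imwrite("pics/c10.png",np.hstack([ims[0][90:330,200:500],ims[1][80:320,100:400]]))
```

```text
26.05 q [ 0.3739  0.0994  1.747  -0.0634  1.1654  2.0013] p [0.4817 0.2607 0.1785] F [ 0.6209 -0.0632 -3.6881] w 63.99488921865602 29.99874383211136
[[ 0.9892 -0.0355  0.1422]
 [-0.0349 -0.9994 -0.0067]
 [ 0.1423  0.0017 -0.9898]]
n 8 row [ 0.126 -0.004 -0.174  0.    -0.002 -0.001] |p| 8.6 mm, rot 0.0 err 0.0 margin 0.72 maxstep 0.017 q [ 0.3447  0.2329  1.7166 -0.063   1.0588  1.9788]
side 0.72 488 in tile frame [ 0.0041  0.0212 -0.0302] [[-0.0041 -0.0694 -0.0351]
 [ 0.0094  0.0741  0.019 ]]
top 0.97 1279 in tile frame [0.0099 0.0444 0.0011] [[-0.0015 -0.0696 -0.0322]
 [ 0.0126  0.0764  0.029 ]]
0.6648085 0.6671838
```

View pics/c10.png

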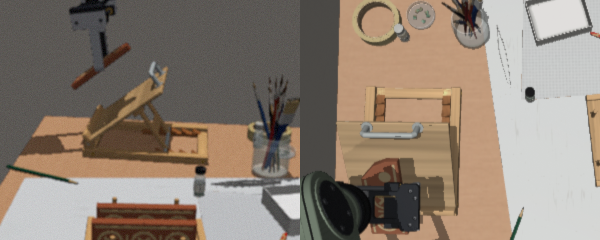

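The tile hovers parallel to the board, broken corner at the upper left and patterned face outward. Moving in.

Request:
arm_command(
  deltas=[
    [0.126,-0.004,-0.174,0,0,0,58],
    [0.126,-0.004,-0.174,0,0,0,58],
    [0.126,-0.004,-0.174,0,0,0,58],
    [0.126,-0.004,-0.174,0,0,0,58],
    [0.126,-0.004,-0.174,0,0,0,58],
    [0.126,-0.004,-0.174,0,0,0,58],
    [0.126,-0.004,-0.174,0,0,0,58],
    [0.126,-0.004,-0.174,0,0,0,58],
    [0,0,0,0,0,0,58],
    [0,0,0,0,0,0,58],
  ],
)

```text
t: 27.18
position: [0.524, 0.2592, 0.1249]
tool_rot: [[0.988, -0.039, 0.146], [-0.039, -0.999, -0.006], [0.146, 0.0, -0.989]]
ft_force: [0.1, 0.1, -2.9]
gripper_width: 0.677
finger_force: 30.0
```

```bash
cat > fin.py <<'E'
from plan import *
st();A,q=cur();g=np.load("gb.npz");G=(g["R"],g["t"])
F=lambda n,u:pose((T_FIN[0],T_FIN[1]+n*N+u*U),G)
TT=A[0]@G[0].T;ctr=A[1]-TT@G[1];B=T_FIN[0]
print("tile rel final (N,U,Y):",(ctr-T_FIN[1])@B,"axes",(B.T@TT).round(4).tolist())
rows(A,F(.004,.003),4,q)
for n in ("side","top"):
    c,o=tile_view(n)
    if o:
        Q=(o[0][2]-LEDGE)@B;print(n,"tile in ledge frame N,U,Y pct",np.percentile(Q,[3,50,97],0).tolist())
        Q=Q[(Q[:,0]>np.median(Q[:,0])-.004)];X=np.c_[Q[:,1],Q[:,2],np.ones(len(Q))]
        k=np.linalg.lstsq(X,Q[:,0],rcond=None)[0];r=abs(X@k-Q[:,0])<.003;print("face plane slopeU,slopeY,N at U=75:",np.linalg.lstsq(X[r],Q[r,0],rcond=None)[0]@np.array([[1,0,.075],[0,1,0],[0,0,1.]]))
    P,_=cloud(c);Q=(P-LEDGE)@B;m=(abs(Q[:,2])<.095)&(abs(Q[:,2])>.06)&(Q[:,1]>.02)&(Q[:,1]<.15)&(abs(Q[:,0])<.012);print("board N",np.median(Q[m,0]),m.sum())
    m=(abs(Q[:,2])<.095)&(abs(Q[:,2])>.05)&(Q[:,1]>-.03)&(Q[:,1]<.01)&(Q[:,0]>.008)&(Q[:,0]<.03);print("ledge U range",np.percentile(Q[m,1],[3,97]) if m.sum()>5 else m.sum())
E
python3 fin.py
```

```text
27.18 q [ 0.3429  0.2324  1.7129 -0.0628  1.0608  1.9799] p [0.524  0.2592 0.1249] F [ 0.0585  0.0581 -2.8825] w 63.62610966615183 29.9987331032753
[[ 0.9885 -0.0392  0.1462]
 [-0.0388 -0.9992 -0.0059]
 [ 0.1463  0.0002 -0.9892]]
tile rel final (N,U,Y): [ 0.0203  0.0148 -0.0003] axes [[1.0, 0.002, -0.001], [-0.002, 1.0, 0.0031], [0.001, -0.0031, 1.0]]
n 4 row [ 0.005  0.001 -0.126 -0.002  0.004  0.006] |p| 5.0 mm, rot 0.001 err 0.0 margin 0.74 maxstep 0.009 q [ 0.3427  0.261   1.7239 -0.064   1.0234  1.9793]
side tile in ledge frame N,U,Y pct [[0.02365085057816174, 0.019386977001753822, -0.034893082380342846], [0.033340816345291804, 0.09917455137627516, -0.0298715632514277], [0.036862179399821136, 0.16008246573586946, 0.02039808266226793]]
face plane slopeU,slopeY,N at U=75: [0.0023 0.0552 0.0358]
board N -0.0014207698606973906 334
ledge U range [-0.0079  0.0014]
top tile in ledge frame N,U,Y pct [[0.029102507143374014, 0.01958723033368674, -0.03108221351888656], [0.03769986125195584, 0.13087676809915721, 0.0005462383783411967], [0.04033260966561148, 0.16499179466594904, 0.027969040777712485]]
face plane slopeU,slopeY,N at U=75: [ 0.0023 -0.0073  0.0377]
board N -0.0005484737258713216 1337
ledge U range [-0.0101  0.0019]
```

Request:
arm_command(
  deltas=[
    [0.01,0.001,-0.122,0,0,0,58],
    [0.01,0.001,-0.122,0,0,0,58],
    [0.01,0.001,-0.122,0,0,0,58],
    [0.01,0.001,-0.122,0,0,0,58],
    [0,0,0,0,0,0,58],
    [0,0,0,0,0,0,58],
    [0,0,0,0,0,0,58],
  ],
)

```text
t: 27.97
position: [0.5258, 0.2596, 0.1061]
tool_rot: [[0.988, -0.039, 0.148], [-0.039, -0.999, -0.005], [0.148, -0.0, -0.989]]
ft_force: [0.6, -0.0, -2.4]
gripper_width: 0.679
finger_force: 30.0
```

```bash
python3 fin.py
```

```text
27.97 q [ 0.3424  0.2589  1.7238 -0.0642  1.0219  1.9819] p [0.5258 0.2596 0.1061] F [ 0.6085 -0.0344 -2.4194] w 63.85872126890061 29.998626708984375
[[ 0.9883 -0.0389  0.1476]
 [-0.0385 -0.9992 -0.0054]
 [ 0.1477 -0.0003 -0.989 ]]
tile rel final (N,U,Y): [0.0045 0.0046 0.0002] axes [[1.0, 0.0035, -0.0004], [-0.0034, 1.0, 0.0032], [0.0004, -0.0032, 1.0]]
n 4 row [-0.006 -0.001 -0.008 -0.003  0.007  0.006] |p| 0.4 mm, rot 0.001 err 0.0 margin 0.74 maxstep 0.001 q [ 0.3427  0.261   1.7239 -0.064   1.0234  1.9793]
side tile in ledge frame N,U,Y pct [[0.0077911403513104575, 0.00870660665465052, -0.035625115031184075], [0.017427677631384357, 0.09258890268786324, -0.0291686454988678], [0.021131412078401187, 0.15254030664973872, 0.022270224819740822]]
face plane slopeU,slopeY,N at U=75: [0.0027 0.0485 0.0199]
board N -0.0015141953726652028 218
ledge U range [-0.0095  0.0013]
top tile in ledge frame N,U,Y pct [[-0.14510658080470518, 0.05883355605443935, -0.4950639948647122], [-0.08059422673607511, 0.12353683981148143, -0.478885063065172], [-0.027240935412847913, 0.18674080883520017, -0.46799600789458806]]
face plane slopeU,slopeY,N at U=75: [-0.2167 -1.6749 -0.859 ]
board N -0.0004802123280505367 1259
ledge U range [-0.01   0.002]
```

Request:
arm_command(
  deltas=[
    [0.023,0,-0.03,0,0,0,58],
    [0.023,0,-0.03,0,0,0,58],
    [0,0,0,0,0,0,58],
    [0,0,0,0,0,0,58],
  ],
)

```text
t: 28.5
position: [0.5276, 0.2595, 0.1037]
tool_rot: [[0.988, -0.039, 0.147], [-0.039, -0.999, -0.005], [0.148, -0.0, -0.989]]
ft_force: [-0.4, -0.3, -3.6]
gripper_width: 0.68
finger_force: 30.0
```

Request:
arm_command(
  deltas=[
    [0.016,0,-0.02,0,0,0,58],
    [0,0,0,0,0,0,58],
    [0,0,0,0,0,0,58],
  ],
)

```text
t: 28.75
position: [0.5282, 0.2596, 0.1029]
tool_rot: [[0.988, -0.039, 0.148], [-0.039, -0.999, -0.005], [0.148, -0.0, -0.989]]
ft_force: [0.7, 1.7, -3.9]
gripper_width: 0.679
finger_force: 30.0
```

Request:
arm_command(
  deltas=[
    [-0.04,0,-0.03,0,0,0,58],
    [0,0,0,0,0,0,58],
    [0,0,0,0,0,0,58],
  ],
)

```text
t: 29.0
position: [0.5264, 0.2595, 0.1016]
tool_rot: [[0.988, -0.039, 0.147], [-0.038, -0.999, -0.006], [0.147, -0.0, -0.989]]
ft_force: [-1.3, 0.4, -2.7]
gripper_width: 0.678
finger_force: 30.0
```

```bash
python3 fin.py
```

```text
29.0 q [ 0.342   0.266   1.7254 -0.0644  1.0136  1.982 ] p [0.5264 0.2595 0.1016] F [-1.2585  0.3831 -2.6902] w 63.71996570477231 29.99874383211136
[[ 0.9883 -0.0388  0.1473]
 [-0.0384 -0.9992 -0.0055]
 [ 0.1474 -0.0002 -0.9891]]
tile rel final (N,U,Y): [0.0006 0.0023 0.0002] axes [[1.0, 0.0031, -0.0005], [-0.0031, 1.0, 0.003], [0.0005, -0.003, 1.0]]
n 4 row [-0.01  -0.001  0.02  -0.003  0.007  0.006] |p| 0.9 mm, rot 0.001 err 0.0 margin 0.73 maxstep 0.002 q [ 0.3427  0.261   1.7239 -0.064   1.0234  1.9793]
side tile in ledge frame N,U,Y pct [[0.0036705077371152407, 0.006055548130466994, -0.0351726853768106], [0.013397085930833226, 0.09193450721836025, -0.028970984117902124], [0.017204919457982703, 0.15076427628970762, 0.014591151856278904]]
face plane slopeU,slopeY,N at U=75: [0.0023 0.0718 0.0163]
board N -0.0015322557183890992 212
ledge U range [-0.009   0.0018]
top tile in ledge frame N,U,Y pct [[0.008709111252872227, 0.006076918936522408, -0.03071092942907796], [0.017391949364421875, 0.11723373941247817, 4.28677391612774e-05], [0.020051875989128012, 0.15234193530544707, 0.027806409918335013]]
face plane slopeU,slopeY,N at U=75: [ 0.0024 -0.0079  0.0174]
board N -0.0005592066914603743 1223
ledge U range [-0.0106  0.0022]
```

Request:
arm_command(
  deltas=[
    [0.031,-0.001,-0.039,0,0,0,58],
    [0,0,0,0,0,0,58],
    [0,0,0,0,0,0,58],
  ],
)

```text
t: 29.45
position: [0.5278, 0.2597, 0.1007]
tool_rot: [[0.988, -0.039, 0.147], [-0.039, -0.999, -0.005], [0.148, -0.0, -0.989]]
ft_force: [-3.3, -0.2, 1.8]
gripper_width: 0.681
finger_force: 32.7
```

Request:
arm_command(
  deltas=[
    [0.016,0,-0.02,0,0,0,58],
    [0,0,0,0,0,0,58],
    [0,0,0,0,0,0,58],
  ],
)

```text
t: 29.7
position: [0.5281, 0.2597, 0.1004]
tool_rot: [[0.988, -0.039, 0.147], [-0.039, -0.999, -0.005], [0.147, -0.0, -0.989]]
ft_force: [-6.3, -1.0, 6.9]
gripper_width: 0.674
finger_force: 35.6
```

Request:
arm_command(
  deltas=[
    [-0.02,0,-0.016,0,0,0,58],
    [0,0,0,0,0,0,58],
    [0,0,0,0,0,0,58],
  ],
)

```text
t: 29.95
position: [0.528, 0.2597, 0.1003]
tool_rot: [[0.988, -0.039, 0.149], [-0.038, -0.999, -0.005], [0.149, -0.001, -0.989]]
ft_force: [-5.6, -1.3, 6.1]
gripper_width: 0.676
finger_force: 35.8
```

```bash
python3 fin.py
```

```text
29.95 q [ 0.3414  0.2699  1.7236 -0.0646  1.0102  1.9816] p [0.528  0.2597 0.1003] F [-5.5905 -1.2859  6.1275] w 63.544339817876114 35.75380756286904
[[ 0.9881 -0.0387  0.1485]
 [-0.0384 -0.9992 -0.0052]
 [ 0.1486 -0.0005 -0.9889]]
tile rel final (N,U,Y): [-0.0014  0.0027  0.0004] axes [[1.0, 0.0044, -0.0002], [-0.0043, 1.0, 0.0031], [0.0002, -0.0031, 1.0]]
n 4 row [-0.02  -0.002  0.028 -0.003  0.009  0.005] |p| 1.4 mm, rot 0.001 err 0.0 margin 0.74 maxstep 0.003 q [ 0.3427  0.261   1.7239 -0.064   1.0234  1.9793]
side tile in ledge frame N,U,Y pct [[0.0014140862091456046, 0.0077957978489956725, -0.0343168422494608], [0.011541006317402059, 0.09201512573699108, -0.028852831262669507], [0.015320919735739503, 0.1514472504875439, 0.01913376721393057]]
face plane slopeU,slopeY,N at U=75: [0.0056 0.0607 0.0142]
board N -0.0016541125369186353 225
ledge U range [-0.009   0.0015]
top tile in ledge frame N,U,Y pct [[0.008845359643775355, 0.006625795327300129, -0.03067000195916597], [0.015327681721685443, 0.11821409157914307, 0.0010226683088200629], [0.018243900723705842, 0.15176432372148477, 0.029240121434520514]]
face plane slopeU,slopeY,N at U=75: [ 0.0034 -0.0165  0.0155]
board N -0.0005931411077139341 1213
ledge U range [-0.0098  0.0021]
```

Request:
arm_command(
  deltas=[
    [-0.022,0,0.028,0,0,0,58],
    [-0.02,0,-0.016,0,0,0,58],
    [0,0,0,0,0,0,58],
    [0,0,0,0,0,0,58],
  ],
)

```text
t: 30.48
position: [0.5275, 0.2597, 0.1004]
tool_rot: [[0.988, -0.039, 0.151], [-0.039, -0.999, -0.005], [0.151, -0.001, -0.989]]
ft_force: [0.2, 0.1, 3.0]
gripper_width: 0.676
finger_force: 32.9
```

Request:
arm_command(
  deltas=[
    [-0.02,0,-0.016,0,0,0,58],
    [0,0,0,0,0,0,58],
    [0,0,0,0,0,0,58],
  ],
)

```text
t: 30.73
position: [0.526, 0.2599, 0.0992]
tool_rot: [[0.988, -0.039, 0.149], [-0.039, -0.999, -0.005], [0.149, -0.001, -0.989]]
ft_force: [-0.2, 0.2, 4.0]
gripper_width: 0.677
finger_force: 32.9
```

Request:
arm_command(
  deltas=[
    [-0.02,0,-0.016,0,0,0,58],
    [0,0,0,0,0,0,58],
    [0,0,0,0,0,0,58],
  ],
)

```text
t: 30.98
position: [0.526, 0.26, 0.0992]
tool_rot: [[0.988, -0.039, 0.151], [-0.038, -0.999, -0.004], [0.151, -0.001, -0.989]]
ft_force: [1.0, 0.1, 5.7]
gripper_width: 0.68
finger_force: 33.0
```

```bash
python3 fin.py | grep -v board; python3 -c "
from plan import *
print(np.array(state()['ft_force'])@T_FIN[0])"
```

```text
30.98 q [ 0.3432  0.2667  1.7308 -0.0653  1.0035  1.984 ] p [0.526  0.26   0.0992] F [0.9815 0.1334 5.7462] w 63.92765246962394 32.96913320431486
[[ 0.9878 -0.0387  0.1511]
 [-0.0384 -0.9993 -0.0045]
 [ 0.1512 -0.0014 -0.9885]]
tile rel final (N,U,Y): [-0.0011  0.0004  0.0006] axes [[1.0, 0.0069, 0.0006], [-0.0069, 1.0, 0.0036], [-0.0006, -0.0036, 1.0]]
n 4 row [-0.007 -0.003  0.035 -0.005  0.015  0.005] |p| 1.4 mm, rot 0.002 err 0.0 margin 0.73 maxstep 0.005 q [ 0.3427  0.261   1.7239 -0.064   1.0234  1.9793]
side tile in ledge frame N,U,Y pct [[0.0015967954374094334, 0.0027106974530886614, -0.034361468131952976], [0.012146141645366761, 0.08465338332422023, -0.028642065480539033], [0.01562440855460684, 0.14881149540115315, 0.024201117117163672]]
face plane slopeU,slopeY,N at U=75: [0.0067 0.0423 0.0144]
ledge U range [-0.0081  0.0023]
top tile in ledge frame N,U,Y pct [[0.005490742190741055, 0.004077967200432893, -0.03126094856226624], [0.015636037051641627, 0.11719835759542599, -0.0006172213080966576], [0.08832259987657277, 0.15102743954838374, 0.027897407901271102]]
face plane slopeU,slopeY,N at U=75: [ 0.0095 -0.1472  0.0168]
ledge U range [-0.0099  0.002 ]
[3.7434 4.1308 0.9447]
```

The foot is on the ledge, with about 6 N of net force along the board, and the back is within about 2 mm of the board. Releasing.

Request:
arm_command(
  deltas=[
    [0,0,0,0,0,0,64],
    [0,0,0,0,0,0,65],
    [0,0,0,0,0,0,66],
    [0,0,0,0,0,0,68],
    [0,0,0,0,0,0,76],
    [0,0,0,0,0,0,86],
    [0,0,0,0,0,0,88],
    [0,0,0,0,0,0,88],
  ],
)

```text
t: 31.85
position: [0.523, 0.2591, 0.0969]
tool_rot: [[0.989, -0.039, 0.144], [-0.038, -0.999, -0.006], [0.145, 0.001, -0.989]]
ft_force: [-4.1, -0.4, 4.4]
gripper_width: 0.93
finger_force: 2.4
```

Request:
arm_command(
  deltas=[
    [-0.015,0,0.1,0,0,0,88],
    [-0.06,0,0.4,0,0,0,88],
    [-0.12,0,0.8,0,0,0,88],
    [-0.12,0,0.8,0,0,0,88],
    [-0.12,0,0.8,0,0,0,88],
    [-0.4,-0.4,0.7,0,0,0,88],
    [-0.4,-0.6,0.5,0,0,0,88],
    [-0.4,-0.7,0.3,0,0,0,88],
    [-0.3,-0.8,0,0,0,0,88],
    [0,-0.9,0,0,0,0,88],
    [0,-0.9,0,0,0,0,88],
    [0,-0.9,0,0,0,0,88],
    [0,0,0,0,0,0,88],
    [0,0,0,0,0,0,88],
  ],
)

```text
t: 33.02
position: [0.4473, 0.0497, 0.274]
tool_rot: [[0.988, -0.044, 0.148], [-0.043, -0.999, -0.006], [0.148, -0.001, -0.989]]
ft_force: [-0.5, -0.6, -0.4]
gripper_width: 0.941
finger_force: 0.0
```

```bash
python3 fin.py
python3 - <<'E'
from plan import *
ims=[]
for n in("side","top"): ims.append(capture(n)["frame"]);print(slope(n)[0])
cv2.imwrite("pics/c11.png",np.hstack([ims[0][120:380,150:450],ims[1][100:360,100:500]]))
E
```

```text
33.02 q [-0.0873 -0.2257  1.8527  0.0072  1.3657  1.5264] p [0.4473 0.0497 0.274 ] F [-0.4774 -0.5515 -0.4346] w 88.41282213106685 0.0
[[ 0.988  -0.0438  0.1484]
 [-0.0434 -0.999  -0.0059]
 [ 0.1485 -0.0006 -0.9889]]
tile rel final (N,U,Y): [ 0.1799  0.0534 -0.2124] axes [[1.0, 0.0042, -0.0032], [-0.0042, 1.0, 0.0072], [0.0033, -0.0072, 1.0]]
n 4 row [ 0.485  1.311 -1.058 -0.004  0.009  0.016] |p| 70.1 mm, rot 0.002 err 0.0 margin 0.6 maxstep 0.137 q [ 0.3427  0.261   1.7239 -0.064   1.0234  1.9793]
side tile in ledge frame N,U,Y pct [[-0.0011503369888433133, 0.0036217762929469637, -0.034581935109577445], [0.010061414941274898, 0.07462571164953542, -0.028360083380058226], [0.013578561508134643, 0.14730768303452949, 0.028869923088387473]]
face plane slopeU,slopeY,N at U=75: [-0.0026  0.0468  0.0124]
board N -0.001574365183647573 223
ledge U range [-0.009  0.002]
top tile in ledge frame N,U,Y pct [[0.004883896411676472, 0.006228134794784577, -0.030601127290563156], [0.013552223989111555, 0.07855509985193551, -0.003329003107277596], [0.016409847952291962, 0.14710952628997584, 0.029632258202428954]]
face plane slopeU,slopeY,N at U=75: [-0.0044  0.0054  0.0137]
board N -0.0005054430008406953 2214
ledge U range [-0.0101  0.0019]
0.6625686
0.66512394
```

View pics/c11.png

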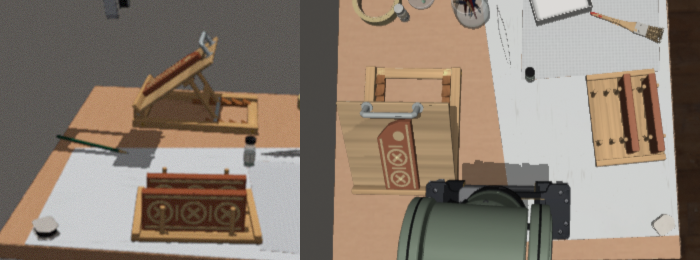

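The tile lies flat on the board: its face is 14 mm above the surface, its foot is on the ledge and the broken corner is at the top. The board is still in notch 3 and everything else is unmoved.

```bash
python3 -c "
from cell import hand_in
print(hand_in())"
```

```text
the job is handed in; nothing more can be done
None
```

The board rests in the third notch (slope about 0.67 rad), the broken tile stands flat against it on the ledge with its broken end up and patterned face out, and the job is handed in at about 33 s; the tile was stood upright on the bench once to change grip, and no verdict came back.

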